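# Charge the mill tray from the one well-filled dispenser tin

### The job

Get the ball charge ready for the mill. First take the cream jars out of the aluminium tray and stand them in the green drain tray, and push the tray fully home against both yellow stops. Then lift the red dispenser tins and tip them slowly mouth-up (20 to 30 degrees) to feel how the weight shifts; one holds three grinding balls and the other two only one each: pour all of the three-ball tin, and nothing else, into the tray. Finally put the blue lid properly on the tray with the tray still home, the tins lying level back on the black mat and the jars still upright in the drain tray; leave the bottles and cups alone.

Things in the scene. Friction and masses are not known exactly. Their poses are not given: they have to be found in the camera images.
- jar_a: White cream jar with purple top, upright cylinder 50 mm diameter, 48 mm high, 90 g. Origin: centre of its underside, z up. Starts standing in the tray; one to three of the jars are present (None if absent).
- jar_b: White cream jar with purple top, upright cylinder 50 mm diameter, 48 mm high, 90 g. Origin: centre of its underside, z up. Starts standing in the tray; one to three of the jars are present (None if absent).
- jar_c: White cream jar with purple top, upright cylinder 50 mm diameter, 48 mm high, 90 g. Origin: centre of its underside, z up. Starts standing in the tray; one to three of the jars are present (None if absent).
- drain: Fixed green shallow open drain tray, 120 (x) by 220 (y) by 20 mm high outside, walls and floor 4 mm. Origin: centre of its underside. Room for three jars in a row along its y (65 mm apart).
- tray: Loose aluminium open tray, 220 (x) by 170 (y) by 60 mm high outside, walls and floor 4 mm, 500 g. Origin: centre of its underside. Lies on the steel base plate, to be slid along it.
- plate: Fixed dark, slippery coated steel base plate 320 by 250 mm, top 6 mm above the table. The tray, when home, has the same x and y axes. Two slippery yellow stops stand on it (35 mm high, 20 mm thick), on the tray's +x and -y sides: the tray is pushed towards +x and -y of this frame.
- home (a point): Point on top of the base plate where the tray's origin lies when the tray touches both yellow stops.
- lid: Loose blue lid, 300 g: plate 224 (x) by 174 (y) by 5 mm over an 8 mm deep lip, 202 by 152 mm, that drops into the tray's mouth with 5 mm play all round. Origin: centre of the lip's underside; seated, it is 52 mm above the tray's origin. Black handle block on top: 90 mm along x, 22 mm wide (y), 13 to 47 mm above the origin. Goes on with x along the tray's x, either way.
- tin_1: Red closed sheet-metal dispenser tin lying level, 170 (x) by 60 (y) by 50 mm high, walls 3 mm, 170 to 380 g when empty. Origin: centre of its underside, z up. Its only opening, the mouth, is the end at -x, towards the robot, behind a 9 mm high inner ramp (last 20 mm of the floor); the +x end is closed and has a brass band. Grip it across y from above.
- tin_2: Red tin just like tin_1. In one of the three tins lie three loose white grinding balls (30 mm, 85 g each), in each of the others one ball; which is which is drawn anew each time and cannot be seen. Inside (54 mm wide, about 145 mm from ramp to closed end) the balls roll freely.
- tin_3: Red tin just like tin_1. Tipped mouth-up (x end down) by 15 to 40 degrees, a tin's balls all roll to the brass end. Tipped mouth-down they begin to roll out at 10 to 30 degrees and all have left by 50 degrees. The ramp keeps them in while the tin is carried level.
- mat: Fixed black rubber mat 240 (x) by 340 (y) by 4 mm with three painted bays, 105 mm apart along its y, in which the tins start. Origin: centre of its underside.
- bottle: Bystander: tall white bottle with black cap, 60 mm diameter, 190 mm high. Origin: centre of its underside. Leave alone.
- pump: Bystander: purple bottle with black cap, 48 mm diameter, 150 mm high. Origin: centre of its underside. Leave alone.
- tumbler: Bystander: orange tumbler, 80 mm diameter, 120 mm high. Origin: centre of its underside. Leave alone.
- jug: Bystander: white mug, 70 mm diameter, 90 mm high. Origin: centre of its underside. Leave alone.

How it is judged (in metres and radians):
On the way, in this order (a step that is already met when the one before it is completed fails the run):
1. all jars stand in the drain tray and the tray is home against both stops (x of jar_a in the frame of drain between -0.05 and 0.05 m and y of jar_a in the frame of drain between -0.1 and 0.1 m and z of each of jar_a, jar_b, jar_c in the frame of drain below 0.015 m and angle between each of jar_a, jar_b, jar_c's own z axis and vertical below 0.2 rad and x of jar_b in the frame of drain between -0.05 and 0.05 m and y of jar_b in the frame of drain between -0.1 and 0.1 m and x of jar_c in the frame of drain between -0.05 and 0.05 m and y of jar_c in the frame of drain between -0.1 and 0.1 m and horizontal distance between tray and home below 0.005 m and angle between the x axis of tray and the x axis of plate, either way round below 0.035 rad), for 0.3 s.
2. a tin is held lifted and tipped mouth-up by 11 to 50 degrees, moving slowly, while the tray is still empty (((angle between tin_1's own x axis and vertical between 1.77 and 2.47 rad and z of tin_1 in the frame of mat above 0.03 m and angular speed of tin_1 below 0.6 rad/s and contact force between the fingers and tin_1 above 1 N) or (angle between tin_2's own x axis and vertical between 1.77 and 2.47 rad and z of tin_2 in the frame of mat above 0.03 m and angular speed of tin_2 below 0.6 rad/s and contact force between the fingers and tin_2 above 1 N) or (angle between tin_3's own x axis and vertical between 1.77 and 2.47 rad and z of tin_3 in the frame of mat above 0.03 m and angular speed of tin_3 below 0.6 rad/s and contact force between the fingers and tin_3 above 1 N)) and contact force between tray and plate below 5.489 N), for 0.4 s.
3. exactly three balls lie in the tray (contact force between tray and plate between 6.99 and 7.907 N and contact force between each of lid, the arm, the fingers and tray below 0.05 N), for 0.5 s.
4. the lid is on the tray (horizontal distance between lid and tray below 0.009 m and z of lid in the frame of tray between 0.047 and 0.056 m and angle between the x axis of lid and the x axis of tray, either way round below 0.08 rad and angle between lid's own z axis and vertical below 0.04 rad), for 0.2 s.
At the end, for the whole second after the job is handed in: Tray home (within 5 mm, 2 degrees) holding exactly three balls (by weight on the plate), lid seated in its mouth (within 9 mm), present jars upright in the drain tray, the three tins level and at rest on the black mat (all of step 1 and all of step 4 and x of tin_1 in the frame of mat between -0.07 and 0.07 m and y of tin_1 in the frame of mat between -0.16 and 0.16 m and z of each of tin_1, tin_2, tin_3 in the frame of mat below 0.012 m and angle between each of tin_1, tin_2, tin_3's own z axis and vertical below 0.1 rad and linear speed of each of tin_1, tin_2, tin_3 below 0.02 m/s and x of tin_2 in the frame of mat between -0.07 and 0.07 m and y of tin_2 in the frame of mat between -0.16 and 0.16 m and x of tin_3 in the frame of mat between -0.07 and 0.07 m and y of tin_3 in the frame of mat between -0.16 and 0.16 m and contact force between tray and plate between 9.933 and 10.85 N); the robot touches nothing.
It fails at once if the bottle is knocked (moved more than 30 mm or tipped) (distance of bottle from where it was at the start of the episode above 0.03 m or angle between bottle's own z axis and vertical above 0.4 rad).
It fails at once if the pump is knocked (moved more than 30 mm or tipped) (distance of pump from where it was at the start of the episode above 0.03 m or angle between pump's own z axis and vertical above 0.4 rad).
It fails at once if the tumbler is knocked (moved more than 30 mm or tipped) (distance of tumbler from where it was at the start of the episode above 0.03 m or angle between tumbler's own z axis and vertical above 0.4 rad).
It fails at once if the jug is knocked (moved more than 30 mm or tipped) (distance of jug from where it was at the start of the episode above 0.03 m or angle between jug's own z axis and vertical above 0.4 rad).
Of jar_a, jar_b, jar_c only 1 to 3 are there at a start; the rules pass over those that are not, and their reading is None.
At some moment in a run one of lid, tray may be knocked a few centimetres aside while the robot is not near it.
It also fails if it takes over 210 s, if anything falls off the work surface, if the arm or the gripper's body presses on something with over 40 N, if the wrist force passes 120 N, or if a joint passes its speed limit or range.

### The arm

A 6-joint arm with a two-finger parallel gripper is mounted at the origin on the work surface. World frame = base frame: x ahead of the robot, y to its left, z up, the work surface at z = 0. Lengths are in mm, angles in degrees, forces in N, time in s.
With the tool pointing down it reaches from about 300 to 850 mm from the base axis. Payload 4.2 kg.
Tool frame: the origin (TCP) lies at the very end of the fingers, on their centre line; the grasp point (between the pads) lies 19 mm behind it (env.grip_point_offset is the distance from the TCP to the grasp point, in mm); z points along the fingers, y is the line along which they close (so a half turn about z gives the same grasp; the last joint's range is limited). The gripper opens to 91 mm and grips with 3 to 60 N. Pads are 32 mm wide; open, the fingers measure 118 mm over their backs; the gripper's body (76 mm by 178 mm) begins 60 mm behind the grasp point.
Start: joints at [66.349, 18.312, 89.639, -0, 72.044, -1.146], TCP at [220.1, 531.224, 213.976] pointing down, gripper open.
Joint ranges: [-177.97, 177.97], [-48.28, 115.42], [12.27, 149.76], [-77.06, 257.06], [2.81, 150.46], [-146.56, 146.56]. Speed limits (degrees/s): [147.25, 147.25, 180, 180, 180, 180].

### API

Orientations are given as [roll, pitch, yaw] about the fixed x, y, z axes, in that order (R = Rz(yaw) Ry(pitch) Rx(roll)).
In Python, from workcell import env gives the robot as it stands. The module is installed in compiled form; this text tells all that it offers.
- The arm moves only by the tool arm_command, never from a script. Its argument "rows" is a list of rows, each an object with "delta_pos": the shift along the tool's x, y, z in mm, a list of three; "roll": the turn about the tool's z in units of 5 degrees (1.0 is 5 degrees); "jaw": the opening in per cent of the stroke, from 0 (shut) to 100 (fully open). A call has 1 to 20 rows; each row is the pose to reach, as a shift and turn from the pose commanded when the call began, along the tool's axes at that moment; what a row does not reach only later rows make up. A row lasts 1/12 s, in which the tool goes at most 41.7 mm and 7.16 degrees, less where a joint would pass 70% of its speed; a pose out of reach is approached as far as the arm can. A call with a gripper value outside its range is refused whole. The fingers move at their own pace and stop on an object; "squeeze" is the grip in N (left out, the last holds). Time passes only in rows, so rows that repeat a pose let the fingers close. It gives the time, the measured TCP pose, the force, the opening and the grip force at its end, in the units of the state.
- env.state(): the state, without advancing time (a new reading comes with each control period).
- env.grab_frame(name): name is "scene" or "top" or "wrist"; returns a dict with "img" (400x640x3 uint8, blue, green, red), "z_map" (400x640 float32, mm along the optical axis (not along the pixel's ray), 0 where there is no reading), "fov_y" (degrees; the focal length in pixels is half the picture's height over the tangent of half this angle, whatever the lens; pixels are square), "cx", "cy" (the principal point, pixels), "R" (3x3) and "t" (3): a world point X has camera coordinates R X + t; the wrist camera has in their place "T_tool_cam" (4x4, takes a point from camera to tool coordinates, whose origin is the TCP and whose axes are the flange's). Camera axes: x right, y down, z forward; pixel columns grow to the right and rows downward; lengths in mm; the calibration is good to about 2 mm. A picture is of the moment at which its call begins: read the wrist's pose just before it.
- env.job_done(): hands the job in; it is judged then, once.
The state is a dict: "time_s": time; "qpos": joint angles; "qvel": joint speeds; "effort": joint torques, N m; "ee_pos": TCP position; "ee_rot": TCP orientation; "force": force on the tool from outside, world axes, zero at the start; "torque": the same for the moment, N m; "gripper_width": finger opening in mm; "gripper_force": force on a finger pad.
Only numpy, scipy, OpenCV 4.12 (cv2) and the standard library are available. Lean on these libraries where they do the work, as an engineer would, in place of code of your own. Each camera call takes 0.05 s, during which the arm holds its last target. There are 200 camera calls.

## Working session

There is one attempt and no reset: what is moved stays moved. The work goes in short steps, Python scripts to look and compute and a tool call to move; the robot and the scene stay as the last step left them, time stands still between calls to the robot, and variables do not carry over. Pictures are saved under pics/ and viewed, at most 14 in all, crops included, and the job is handed in when it is done.

Besides the shell and the picture viewer there is one more tool, called after ">>>" as a command line: name --argument value ..., lists and objects as JSON in quotes. arm_command: Moves the arm, as the interface text tells. Its arguments: {"type":"object","properties":{"rows":{"type":"array"},"squeeze":{"type":"number"}},"required":["rows"]}

```bash
mkdir -p pics; cat > h.py <<'E'
import numpy as np, cv2
from workcell import env
def grab(n):
    s=env.state(); f=env.grab_frame(n); f['s']=s
    f['f']=200/np.tan(np.radians(f['fov_y']/2))
    if n=='wrist':
        from scipy.spatial.transform import Rotation as Ro
        T=np.eye(4);T[:3,:3]=Ro.from_euler('xyz',s['ee_rot'],degrees=True).as_matrix();T[:3,3]=s['ee_pos']
        C=T@np.array(f['T_tool_cam']); f['R']=C[:3,:3].T; f['t']=-f['R']@C[:3,3]
    f['R']=np.array(f['R']);f['t']=np.array(f['t'])
    return f
def world(f):  # per-pixel world points from the depth map
    v,u=np.mgrid[0:400,0:640]; z=f['z_map']
    P=np.stack([(u-f['cx'])/f['f']*z,(v-f['cy'])/f['f']*z,z],-1)
    W=(P-f['t'])@f['R']; W[z==0]=np.nan
    return W
def ray(f,u,v,h):  # pixel -> point on plane z=h
    d=f['R'].T@np.array([(u-f['cx'])/f['f'],(v-f['cy'])/f['f'],1]); c=-f['R'].T@f['t']
    return c+d*(h-c[2])/d[2]
def save(f,n): cv2.imwrite(f'pics/{n}.png',f['img'])
E
python3 - <<'E'
from h import *
for n in('scene','top'):
    f=grab(n); save(f,n+'0'); np.savez(n+'0.npz',**{k:f[k] for k in('img','z_map','R','t','f','cx','cy')}); print(n,-f['R'].T@f['t'],f['f'],(f['z_map']>0).mean())
print(env.state())
E
```

```text
scene [1120.66489416 -757.82834697 1017.16938893] 407.74655971308414 0.995875
top [ 491.96975447   45.02742269 1292.453432  ] 379.2415059129015 0.99607421875
{'time_s': 0.1, 'qpos': array([ 6.63475127e+01,  1.83491238e+01,  8.96977277e+01,  1.67137548e-03,
        7.20437780e+01, -1.14735571e+00]), 'qvel': array([-0.08820421,  0.01745599, -0.24215356,  0.03800561, -0.02032137,
       -0.07399999]), 'effort': array([ 1.53326771e-03, -4.13336742e+01, -2.32508290e+01,  7.31306942e-02,
        4.22820286e-02, -5.68425639e-05]), 'ee_pos': array([219.9200281 , 530.81079309, 213.2043044 ]), 'ee_rot': array([-1.79909420e+02, -3.40357719e-03,  1.57494349e+02]), 'force': array([-0.22262113, -0.31844504, -0.82675181]), 'torque': array([ 0.02345171,  0.00073742, -0.02107571]), 'gripper_force': 0.0, 'gripper_width': 91.1614794800938}
```

View pics/top0.png

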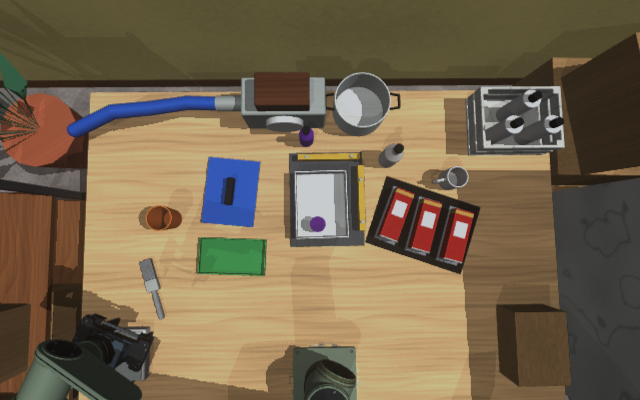

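View pics/scene0.png

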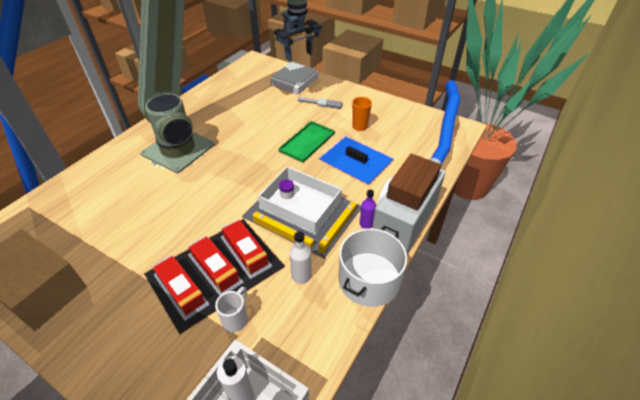

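Top view: the plate and tray are at (325,200) with one jar at (317,224), the stops above and to the right, the lid at (231,192), the drain at (231,256) and three tins at (398,215), (425,226) and (457,236). The bystanders are the pump (306,136), bottle (392,155), jug (455,178) and tumbler (160,217). The scene view shows the same things, again with only one jar.

```bash
cat > meas.py <<'E'
from h import *
def rects(f,W,lo,hi,zr,amin=60,roi=None):
    hsv=cv2.cvtColor(f['img'],cv2.COLOR_BGR2HSV)
    m=cv2.inRange(hsv,lo,hi); m[~((W[...,2]>zr[0])&(W[...,2]<zr[1]))]=0
    m[~((W[...,0]>150)&(W[...,0]<900)&(abs(W[...,1])<560))]=0
    if roi: m[~((W[...,0]>roi[0])&(W[...,0]<roi[1])&(W[...,1]>roi[2])&(W[...,1]<roi[3]))]=0
    out=[]
    for c in cv2.findContours(m,cv2.RETR_EXTERNAL,cv2.CHAIN_APPROX_NONE)[0]:
        if cv2.contourArea(c)<amin: continue
        k=np.zeros_like(m); cv2.drawContours(k,[c],-1,255,-1); k&=m
        P=W[k>0]; z=np.median(P[:,2])
        pts=np.array([ray(f,u,v,z)[:2] for u,v in c[:,0]],np.float32)
        (cx,cy),(w,h),a=cv2.minAreaRect(pts)
        if w<h: w,h,a=h,w,a+90
        out.append((round(cx,1),round(cy,1),round(w),round(h),round((a+90)%180-90,1),round(z,1)))
    return out
C=dict(red=((0,120,60),(8,255,255),(40,70)),blue=((100,120,60),(125,255,255),(-5,40)),green=((45,100,40),(80,255,255),(-5,40)),
 yellow=((18,120,90),(32,255,255),(25,60)),purple=((126,80,40),(160,255,255),(20,120)),dark=((0,0,0),(180,90,75),(-4,12)),
 rim=((0,0,90),(180,60,255),(58,74)))
E
python3 - <<'E'
from meas import *
f=grab('top'); W=world(f)
for k,(a,b,c) in C.items():
    for r in rects(f,W,a,b,c): print(k,r)
E
```

```text
red (459.1, -444.0, 148, 63, -16.6, np.float64(54.7))
red (491.8, -337.8, 152, 64, -17.1, np.float64(54.8))
red (531.1, -242.2, 148, 63, -22.0, np.float64(54.4))
blue (620.8, 306.4, 221, 172, -6.1, np.float64(12.4))
green (403.8, 303.2, 222, 120, 87.2, np.float64(3.8))
yellow (593.9, -130.7, 217, 22, 0.4, np.float64(40.4))
yellow (733.5, -25.2, 205, 20, 89.5, np.float64(40.5))
purple (506.9, 16.8, 45, 45, 89.3, np.float64(58.5))
purple (786.7, 49.4, 55, 45, -0.4, np.float64(96.8))
dark (447.6, 6.2, 109, 21, -88.8, np.float64(5.6))
dark (502.1, -344.3, 337, 236, 70.9, np.float64(4.3))
dark (560.1, 86.4, 245, 40, -0.4, np.float64(5.6))
dark (595.0, -105.9, 226, 32, 0.5, np.float64(5.8))
dark (705.3, 0.2, 211, 70, 73.7, np.float64(5.6))
rim (573.3, 2.6, 220, 170, 1.2, np.float64(65.2))
```

>>> arm_command --rows '[{"delta_pos": [-462, -365, 0], "roll": -4.5, "jaw": 80}, {"delta_pos": [-462, -365, 0], "roll": -4.5, "jaw": 80}, {"delta_pos": [-462, -365, 0], "roll": -4.5, "jaw": 80}, {"delta_pos": [-462, -365, 0], "roll": -4.5, "jaw": 80}, {"delta_pos": [-462, -365, 0], "roll": -4.5, "jaw": 80}, {"delta_pos": [-462, -365, 0], "roll": -4.5, "jaw": 80}, {"delta_pos": [-462, -365, 0], "roll": -4.5, "jaw": 80}, {"delta_pos": [-462, -365, 0], "roll": -4.5, "jaw": 80}, {"delta_pos": [-462, -365, 0], "roll": -4.5, "jaw": 80}, {"delta_pos": [-462, -365, 0], "roll": -4.5, "jaw": 80}, {"delta_pos": [-462, -365, 0], "roll": -4.5, "jaw": 80}, {"delta_pos": [-462, -365, 0], "roll": -4.5, "jaw": 80}, {"delta_pos": [-462, -365, 0], "roll": -4.5, "jaw": 80}, {"delta_pos": [-462, -365, 0], "roll": -4.5, "jaw": 80}, {"delta_pos": [-462, -365, 0], "roll": -4.5, "jaw": 80}, {"delta_pos": [-462, -365, 0], "roll": -4.5, "jaw": 80}, {"delta_pos": [-462, -365, 0], "roll": -4.5, "jaw": 80}, {"delta_pos": [-462, -365, 0], "roll": -4.5, "jaw": 80}]'

```text
time_s: 1.65
ee_pos: [506.4, 18.3, 213.7]
ee_rot: [180.0, -0.1, -180.0]
force: [-0.4, 1.0, 0.3]
gripper_width: 72.5
gripper_force: 0.0
```

```bash
python3 - <<'E'
from meas import *
f=grab('wrist'); save(f,'w1'); W=world(f)
for k in('purple','rim'): print(k,rects(f,W,*C[k]))
f=grab('top'); W=world(f)
# tins: height mask, all colours
m=((W[...,2]>45)&(W[...,2]<62)&(W[...,1]<-190)&(W[...,1]>-520)&(W[...,0]>350)&(W[...,0]<650)).astype(np.uint8)
for c in cv2.findContours(m,0,1)[0]:
    if cv2.contourArea(c)>200:
        print('tin',cv2.minAreaRect(np.array([ray(f,u,v,54)[:2] for u,v in c[:,0]],np.float32)))
print(rects(f,W,*C['purple']))
E
```

```text
purple [(506.3, 16.2, 51, 48, 0.0, np.float64(59.0))]
rim [(668.7, 4.5, 169, 27, -87.6, np.float64(66.1)), (536.6, 2.0, 170, 152, -89.1, np.float64(66.1))]
tin ((465.9609680175781, -445.47320556640625), (64.69645690917969, 169.96913146972656), 73.4782943725586)
tin ((500.1321716308594, -341.03173828125), (63.057594299316406, 169.9903106689453), 73.05158233642578)
tin ((537.02001953125, -245.3597412109375), (62.369720458984375, 169.9824676513672), 68.189697265625)
[(786.7, 49.4, 55, 45, -0.4, np.float64(96.8))]
```

View pics/w1.png

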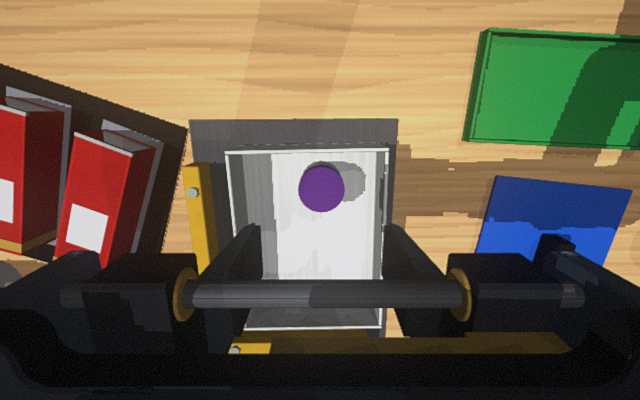

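The wrist view shows the jar (321,187) between the open fingers, clear of the tray walls. I'll grasp it now.

>>> arm_command --rows '[{"delta_pos": [0, -1, 40], "roll": 0, "jaw": 80}, {"delta_pos": [0, -1, 80], "roll": 0, "jaw": 80}, {"delta_pos": [0, -1, 120], "roll": 0, "jaw": 80}, {"delta_pos": [0, -1, 155], "roll": 0, "jaw": 80}, {"delta_pos": [0, -1, 180], "roll": 0, "jaw": 80}, {"delta_pos": [0, -1, 188], "roll": 0, "jaw": 80}, {"delta_pos": [0, -1, 188], "roll": 0, "jaw": 80}, {"delta_pos": [0, -1, 188], "roll": 0, "jaw": 40}, {"delta_pos": [0, -1, 188], "roll": 0, "jaw": 40}, {"delta_pos": [0, -1, 188], "roll": 0, "jaw": 40}, {"delta_pos": [0, -1, 188], "roll": 0, "jaw": 40}, {"delta_pos": [0, -1, 188], "roll": 0, "jaw": 40}, {"delta_pos": [0, -1, 178], "roll": 0, "jaw": 40}, {"delta_pos": [0, -1, 150], "roll": 0, "jaw": 40}, {"delta_pos": [0, -1, 115], "roll": 0, "jaw": 40}, {"delta_pos": [0, -1, 100], "roll": 0, "jaw": 40}]' --squeeze 20

```text
time_s: 3.08
ee_pos: [509.0, 16.1, 118.2]
ee_rot: [-180.0, 0.3, 180.0]
force: [0.8, 0.1, 0.1]
gripper_width: 49.6
gripper_force: 20.0
```

>>> arm_command --rows '[{"delta_pos": [13, 36, 0], "roll": 0, "jaw": 40}, {"delta_pos": [26, 72, 0], "roll": 0, "jaw": 40}, {"delta_pos": [39, 108, 0], "roll": 0, "jaw": 40}, {"delta_pos": [52, 144, 0], "roll": 0, "jaw": 40}, {"delta_pos": [65, 180, 0], "roll": 0, "jaw": 40}, {"delta_pos": [78, 216, 0], "roll": 0, "jaw": 40}, {"delta_pos": [91, 252, 0], "roll": 0, "jaw": 40}, {"delta_pos": [103, 287, 0], "roll": 0, "jaw": 40}, {"delta_pos": [103, 287, 20], "roll": 0, "jaw": 40}, {"delta_pos": [103, 287, 50], "roll": 0, "jaw": 40}, {"delta_pos": [103, 287, 75], "roll": 0, "jaw": 40}, {"delta_pos": [103, 287, 87], "roll": 0, "jaw": 40}, {"delta_pos": [103, 287, 92], "roll": 0, "jaw": 40}, {"delta_pos": [103, 287, 92], "roll": 0, "jaw": 40}, {"delta_pos": [103, 287, 92], "roll": 0, "jaw": 70}, {"delta_pos": [103, 287, 92], "roll": 0, "jaw": 70}, {"delta_pos": [103, 287, 92], "roll": 0, "jaw": 70}, {"delta_pos": [103, 287, 60], "roll": 0, "jaw": 70}, {"delta_pos": [103, 287, 20], "roll": 0, "jaw": 70}, {"delta_pos": [103, 287, -20], "roll": 0, "jaw": 70}]'

```text
time_s: 4.75
ee_pos: [403.7, 302.7, 135.2]
ee_rot: [-179.9, -0.1, 180.0]
force: [0.6, 1.6, 0.2]
gripper_width: 63.6
gripper_force: 0.0
```

```bash
python3 - <<'E'
from meas import *
f=grab('top'); W=world(f)
for k in('purple','rim','green','blue','yellow'): print(k,rects(f,W,*C[k]))
print(env.state()['ee_pos'])
E
```

```text
purple [(786.8, 51.0, 56, 42, -0.5, np.float64(96.4))]
rim [(573.3, 2.6, 220, 170, 1.2, np.float64(65.1))]
green [(403.5, 302.0, 220, 120, 87.3, np.float64(3.8))]
blue [(620.7, 306.4, 221, 172, -6.1, np.float64(12.3))]
yellow [(593.9, -130.6, 217, 22, 0.4, np.float64(40.7)), (733.5, -25.2, 205, 20, 89.5, np.float64(40.5))]
[408.14296653 305.91056628 143.64369296]
```

>>> arm_command --rows '[{"delta_pos": [-3, -38, -10], "roll": 0, "jaw": 0}, {"delta_pos": [-6, -76, -10], "roll": 0, "jaw": 0}, {"delta_pos": [-9, -114, -10], "roll": 0, "jaw": 0}, {"delta_pos": [-12, -152, -10], "roll": 0, "jaw": 0}, {"delta_pos": [-15, -190, -10], "roll": 0, "jaw": 0}, {"delta_pos": [-18, -228, -10], "roll": 0, "jaw": 0}, {"delta_pos": [-21, -266, -10], "roll": 0, "jaw": 0}, {"delta_pos": [-21, -302, 0], "roll": 0, "jaw": 0}, {"delta_pos": [-21, -302, 30], "roll": 0, "jaw": 0}, {"delta_pos": [-21, -302, 65], "roll": 0, "jaw": 0}, {"delta_pos": [-21, -302, 95], "roll": 0, "jaw": 0}, {"delta_pos": [-21, -302, 112], "roll": 0, "jaw": 0}, {"delta_pos": [-21, -302, 112], "roll": 0, "jaw": 0}, {"delta_pos": [-21, -302, 112], "roll": 0, "jaw": 0}]'

```text
time_s: 5.97
ee_pos: [425.1, 1.1, 21.9]
ee_rot: [180.0, -0.1, 180.0]
force: [-0.3, -0.0, 0.2]
gripper_width: 0.5
gripper_force: 0.0
```

>>> arm_command --rows '[{"delta_pos": [-10, 0, 0], "roll": 0, "jaw": 0}, {"delta_pos": [-18, 0, 0], "roll": 0, "jaw": 0}, {"delta_pos": [-24, 0, 0], "roll": 0, "jaw": 0}, {"delta_pos": [-30, 0, 0], "roll": 0, "jaw": 0}, {"delta_pos": [-36, 0, 0], "roll": 0, "jaw": 0}, {"delta_pos": [-41, 0, 0], "roll": 0, "jaw": 0}, {"delta_pos": [-46, 0, 0], "roll": 0, "jaw": 0}, {"delta_pos": [-51, 0, 0], "roll": 0, "jaw": 0}, {"delta_pos": [-55, 0, 0], "roll": 0, "jaw": 0}, {"delta_pos": [-58, 0, 0], "roll": 0, "jaw": 0}, {"delta_pos": [-61, 0, 0], "roll": 0, "jaw": 0}, {"delta_pos": [-62, 0, 0], "roll": 0, "jaw": 0}, {"delta_pos": [-62, 0, 0], "roll": 0, "jaw": 0}, {"delta_pos": [-62, 0, 0], "roll": 0, "jaw": 0}]'

```text
time_s: 7.13
ee_pos: [485.5, 1.1, 21.7]
ee_rot: [-180.0, -0.2, -180.0]
force: [-4.7, -1.3, 3.3]
gripper_width: 0.7
gripper_force: 2.5
```

```bash
python3 - <<'E'
from meas import *
f=grab('top'); W=world(f)
for k in('purple','rim','blue'): print(k,rects(f,W,*C[k]))
s=env.state();print(s['ee_pos'],s['force'])
E
```

```text
purple [(404.4, 300.2, 48, 45, 89.2, np.float64(51.9)), (786.8, 51.0, 56, 42, -0.5, np.float64(96.5))]
rim []
blue [(620.7, 306.4, 221, 172, -6.1, np.float64(12.3))]
[485.49065051   1.08704149  21.64098015] [-4.27565178 -0.69512465  3.51251648]
```

>>> arm_command --rows '[{"delta_pos": [30, 0, 0], "roll": 0, "jaw": 0}, {"delta_pos": [30, 0, -40], "roll": 0, "jaw": 0}, {"delta_pos": [30, 0, -80], "roll": 0, "jaw": 0}, {"delta_pos": [20, 10, -100], "roll": 0, "jaw": 0}, {"delta_pos": [-10, 38, -100], "roll": 0, "jaw": 0}, {"delta_pos": [-40, 65, -100], "roll": 0, "jaw": 0}, {"delta_pos": [-70, 90, -100], "roll": 0, "jaw": 0}, {"delta_pos": [-100, 113, -100], "roll": 0, "jaw": 0}, {"delta_pos": [-126, 113, -100], "roll": 0, "jaw": 0}, {"delta_pos": [-126, 113, -80], "roll": 0, "jaw": 0}, {"delta_pos": [-126, 113, -40], "roll": 0, "jaw": 0}, {"delta_pos": [-126, 113, -10], "roll": 0, "jaw": 0}, {"delta_pos": [-126, 113, 0], "roll": 0, "jaw": 0}, {"delta_pos": [-126, 113, 0], "roll": 0, "jaw": 0}, {"delta_pos": [-126, 113, 0], "roll": 0, "jaw": 0}]'

```text
time_s: 8.43
ee_pos: [614.1, 114.3, 22.5]
ee_rot: [180.0, 0.1, 180.0]
force: [-0.6, 0.7, 0.3]
gripper_width: 0.7
gripper_force: 0.0
```

>>> arm_command --rows '[{"delta_pos": [0, -6, 0], "roll": 0, "jaw": 0}, {"delta_pos": [0, -11, 0], "roll": 0, "jaw": 0}, {"delta_pos": [0, -16, 0], "roll": 0, "jaw": 0}, {"delta_pos": [0, -21, 0], "roll": 0, "jaw": 0}, {"delta_pos": [0, -26, 0], "roll": 0, "jaw": 0}, {"delta_pos": [0, -31, 0], "roll": 0, "jaw": 0}, {"delta_pos": [0, -36, 0], "roll": 0, "jaw": 0}, {"delta_pos": [0, -41, 0], "roll": 0, "jaw": 0}, {"delta_pos": [0, -45, 0], "roll": 0, "jaw": 0}, {"delta_pos": [0, -48, 0], "roll": 0, "jaw": 0}, {"delta_pos": [0, -51, 0], "roll": 0, "jaw": 0}, {"delta_pos": [0, -53, 0], "roll": 0, "jaw": 0}, {"delta_pos": [0, -53, 0], "roll": 0, "jaw": 0}, {"delta_pos": [0, -53, 0], "roll": 0, "jaw": 0}]'

```text
time_s: 9.6
ee_pos: [612.9, 62.4, 21.9]
ee_rot: [179.9, -0.0, 180.0]
force: [-0.3, 5.6, 2.6]
gripper_width: 0.2
gripper_force: 3.3
```

```bash
python3 - <<'E'
from meas import *
f=grab('top'); W=world(f); save(f,'t2')
for k in('purple','rim','blue','yellow'): print(k,rects(f,W,*C[k]))
s=env.state();print(s['ee_pos'],s['force'])
E
```

```text
purple [(404.4, 300.2, 48, 45, 89.2, np.float64(51.6)), (786.9, 51.0, 56, 42, -0.5, np.float64(96.0))]
rim []
blue [(620.8, 306.3, 221, 173, -6.0, np.float64(12.3))]
yellow [(593.7, -134.1, 217, 20, -1.3, np.float64(40.9)), (736.2, -40.4, 174, 16, -89.3, np.float64(40.9))]
[612.92629306  62.41549084  21.93351271] [-1.22636641  5.67952441  2.83174695]
```

>>> arm_command --rows '[{"delta_pos": [0, -2, 0], "roll": 0, "jaw": 0}, {"delta_pos": [0, -2, 0], "roll": 0, "jaw": 0}, {"delta_pos": [0, -2, 0], "roll": 0, "jaw": 0}, {"delta_pos": [0, 10, 0], "roll": 0, "jaw": 0}, {"delta_pos": [0, 10, -40], "roll": 0, "jaw": 0}, {"delta_pos": [0, 10, -80], "roll": 0, "jaw": 0}, {"delta_pos": [0, 10, -120], "roll": 0, "jaw": 0}, {"delta_pos": [0, 10, -160], "roll": 0, "jaw": 0}, {"delta_pos": [0, 0, -190], "roll": 0, "jaw": 50}, {"delta_pos": [14, -37, -190], "roll": 1, "jaw": 95}, {"delta_pos": [28, -74, -190], "roll": 2, "jaw": 95}, {"delta_pos": [42, -111, -190], "roll": 3, "jaw": 95}, {"delta_pos": [56, -148, -190], "roll": 4, "jaw": 95}, {"delta_pos": [70, -185, -190], "roll": 4.4, "jaw": 95}, {"delta_pos": [84, -222, -190], "roll": 4.4, "jaw": 95}, {"delta_pos": [98, -260, -190], "roll": 4.4, "jaw": 95}, {"delta_pos": [108, -293, -190], "roll": 4.4, "jaw": 95}, {"delta_pos": [108, -293, -190], "roll": 4.4, "jaw": 95}, {"delta_pos": [108, -293, -190], "roll": 4.4, "jaw": 95}, {"delta_pos": [108, -293, -190], "roll": 4.4, "jaw": 95}]'

```text
time_s: 11.32
ee_pos: [505.0, -231.5, 211.5]
ee_rot: [180.0, -0.1, 158.0]
force: [-0.1, -0.9, 0.4]
gripper_width: 77.6
gripper_force: 0.0
```

```bash
python3 - <<'E'
from meas import *
f=grab('top'); W=world(f); save(f,'t3')
for k in('purple','rim','blue','yellow'): print(k,rects(f,W,*C[k]))
f=grab('wrist'); save(f,'w3'); Ww=world(f)
print('redw',rects(f,Ww,*C['red']))
m=((Ww[...,2]>46)&(Ww[...,2]<62)&(Ww[...,1]<-180)&(Ww[...,0]<640)).astype(np.uint8)
for c in cv2.findContours(m,0,1)[0]:
    if cv2.contourArea(c)>800: print('tin',cv2.minAreaRect(np.array([ray(f,u,v,54)[:2] for u,v in c[:,0]],np.float32)))
g=((W[...,2]>75)&(W[...,2]<100)&(W[...,1]<-300)&(W[...,1]>-520)&(W[...,0]>500)&(W[...,0]<700)); print('jug',np.nanpercentile(W[g],[1,50,99],axis=0))
s=env.state();print(s['ee_pos'],s['ee_rot'],s['force'],s['torque'])
E
```

```text
purple [(404.3, 300.3, 48, 45, 89.2, np.float64(51.5)), (786.8, 51.0, 56, 42, -0.5, np.float64(96.4))]
rim [(612.5, -36.5, 219, 169, 0.3, np.float64(65.3))]
blue [(620.7, 306.4, 221, 172, -6.1, np.float64(12.4))]
yellow [(595.3, -133.7, 213, 17, -0.0, np.float64(41.0)), (735.1, -40.3, 174, 17, 89.5, np.float64(40.7))]
redw [(442.4, -435.9, 123, 69, -16.3, np.float64(55.2)), (529.6, -243.3, 148, 60, -21.9, np.float64(55.0)), (490.6, -337.9, 154, 64, -17.0, np.float64(55.1))]
tin ((441.6238708496094, -438.08526611328125), (66.90547943115234, 124.3628921508789), 73.99134826660156)
tin ((531.6924438476562, -244.6301727294922), (61.1482048034668, 163.14541625976562), 68.03961181640625)
tin ((495.3756408691406, -340.38336181640625), (63.41236114501953, 165.05718994140625), 73.17961120605469)
jug [[ 620.47110041 -471.55660972   75.33206853]
 [ 651.70142709 -427.55203512   87.03424676]
 [ 687.82388219 -383.44004107   95.56894721]]
[ 505.41550668 -230.67230303  211.66201297] [ 1.79988480e+02 -4.28072030e-02  1.58081112e+02] [-0.0230537   0.31440082 -0.41416081] [-0.0060517  -0.00212485  0.0186476 ]
```

View pics/w3.png

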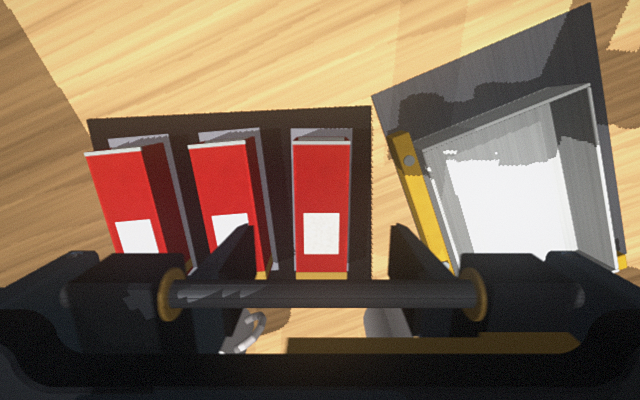

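The wrist view shows the right-hand tin centred between the fingers (322,205), with the tray on the right and the other two tins on the left. I'll grip it towards the mouth and let it tip mouth-up.

>>> arm_command --rows '[{"delta_pos": [0, -1, 40], "roll": 0, "jaw": 95}, {"delta_pos": [0, -1, 80], "roll": 0, "jaw": 95}, {"delta_pos": [0, -1, 120], "roll": 0, "jaw": 95}, {"delta_pos": [0, -1, 155], "roll": 0, "jaw": 95}, {"delta_pos": [0, -1, 180], "roll": 0, "jaw": 95}, {"delta_pos": [0, -1, 192], "roll": 0, "jaw": 95}, {"delta_pos": [0, -1, 192], "roll": 0, "jaw": 95}, {"delta_pos": [0, -1, 192], "roll": 0, "jaw": 50}, {"delta_pos": [0, -1, 192], "roll": 0, "jaw": 50}, {"delta_pos": [0, -1, 192], "roll": 0, "jaw": 50}, {"delta_pos": [0, -1, 192], "roll": 0, "jaw": 50}, {"delta_pos": [0, -1, 192], "roll": 0, "jaw": 50}, {"delta_pos": [0, -1, 190], "roll": 0, "jaw": 50}, {"delta_pos": [0, -1, 186], "roll": 0, "jaw": 50}, {"delta_pos": [0, -1, 182], "roll": 0, "jaw": 50}, {"delta_pos": [0, -1, 178], "roll": 0, "jaw": 50}, {"delta_pos": [0, -1, 174], "roll": 0, "jaw": 50}, {"delta_pos": [0, -1, 170], "roll": 0, "jaw": 50}, {"delta_pos": [0, -1, 166], "roll": 0, "jaw": 50}, {"delta_pos": [0, -1, 162], "roll": 0, "jaw": 50}]' --squeeze 8

```text
time_s: 13.08
ee_pos: [504.8, -232.7, 50.3]
ee_rot: [180.0, -0.0, 158.0]
force: [0.5, 0.5, -3.5]
gripper_width: 59.7
gripper_force: 8.0
```

```bash
python3 - <<'E'
from meas import *
f=grab('scene'); save(f,'s4')
w=grab('wrist'); save(w,'w4'); W=world(w)
hsv=cv2.cvtColor(w['img'],cv2.COLOR_BGR2HSV); m=cv2.inRange(hsv,(0,120,60),(8,255,255))>0
P=W[m]; P=P[(P[:,1]>-290)]; P=P[np.isfinite(P).all(1)]
from numpy.linalg import svd
u=np.array([.928,-.373]); 
for i in range(1):
    s=P[:,:2]@u; A=np.c_[s,np.ones_like(s)]; k=np.linalg.lstsq(A,P[:,2],rcond=None)[0]; r=abs(P[:,2]-A@k)<6; print('slope',k,np.degrees(np.arctan(np.linalg.lstsq(A[r],P[r,2],rcond=None)[0][0])),r.mean())
s=env.state();print(s['ee_pos'],s['ee_rot'],s['force'],s['torque'])
E
```

```text
slope [4.34398333e-02 6.03862858e+01] -1.1061620040654425 0.9310414696744563
[ 505.3180713  -232.97625233   50.74450062] [-1.79999844e+02  9.36292135e-02  1.57991675e+02] [-0.0926024  -0.10667388 -4.33557073] [0.0691073  0.19546759 0.05598777]
```

View pics/s4.png

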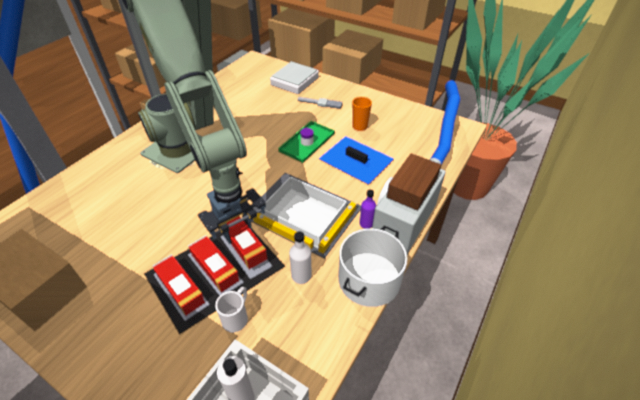

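The scene view shows the jar upright in the drain at (307,137). The tin at (247,245) is lifted but still level, because 8 N holds it. I'll raise it further and ease the grip so that it pivots.

>>> arm_command --rows '[{"delta_pos": [0, 0, -6], "roll": 0, "jaw": 50}, {"delta_pos": [0, 0, -12], "roll": 0, "jaw": 50}, {"delta_pos": [0, 0, -18], "roll": 0, "jaw": 50}, {"delta_pos": [0, 0, -22], "roll": 0, "jaw": 50}, {"delta_pos": [0, 0, -22], "roll": 0, "jaw": 50}, {"delta_pos": [0, 0, -22], "roll": 0, "jaw": 50}]' --squeeze 6

```text
time_s: 13.68
ee_pos: [505.1, -232.9, 72.8]
ee_rot: [-180.0, 0.1, 158.0]
force: [-1.0, 1.2, 1.5]
gripper_width: 59.8
gripper_force: 6.0
```

>>> arm_command --rows '[{"delta_pos": [0, 0, 0], "roll": 0, "jaw": 50}, {"delta_pos": [0, 0, 0], "roll": 0, "jaw": 50}, {"delta_pos": [0, 0, 0], "roll": 0, "jaw": 50}, {"delta_pos": [0, 0, 0], "roll": 0, "jaw": 50}, {"delta_pos": [0, 0, 0], "roll": 0, "jaw": 50}, {"delta_pos": [0, 0, 0], "roll": 0, "jaw": 50}]' --squeeze 5

```text
time_s: 14.18
ee_pos: [504.4, -232.6, 71.8]
ee_rot: [180.0, -0.1, 158.0]
force: [-3.0, 0.4, 1.1]
gripper_width: 59.8
gripper_force: 5.0
```

```bash
cat >> meas.py <<'E'
def tilt(yaw,g=None):  # slope of the held tin's red top along its x axis (deg, + = brass up), wrist depth
    w=grab('wrist'); W=world(w); s=w['s']; a=np.radians(yaw); u=np.array([np.cos(a),np.sin(a)]); n=np.array([-u[1],u[0]])
    m=cv2.inRange(cv2.cvtColor(w['img'],cv2.COLOR_BGR2HSV),(0,120,60),(8,255,255))>0
    P=W[m]; P=P[np.isfinite(P).all(1)]; d=P[:,:2]-s['ee_pos'][:2]
    k=abs(d@n)<24; x=(d@u)[k]; z=P[k,2]
    p=np.polyfit(x,z,1); r=abs(z-np.polyval(p,x))<8; p=np.polyfit(x[r],z[r],1)
    R=-np.array(s['torque'])@np.r_[n,0]
    print('tilt %.1f  z at grip %.1f  TCPz %.1f x %.0f..%.0f  F %s  My(yaxis tin) %.3f'%(np.degrees(np.arctan(p[0])),p[1],s['ee_pos'][2],x.min(),x.max(),np.round(s['force'],2),-R))
E
python3 - <<'E'
from meas import *
tilt(-22);tilt(-22)
print(env.state()['gripper_force'])
E
```

```text
tilt -25.7  z at grip 103.4  TCPz 71.8 x -63..62  F [-3.    0.4   1.11]  My(yaxis tin) 0.486
tilt -25.6  z at grip 103.4  TCPz 71.8 x -71..63  F [-3.41  1.08  1.29]  My(yaxis tin) 0.506
5.000133588910103
```

>>> arm_command --rows '[{"delta_pos": [0, 0, 0], "roll": 0, "jaw": 50}, {"delta_pos": [0, 0, 0], "roll": 0, "jaw": 50}, {"delta_pos": [0, 0, 0], "roll": 0, "jaw": 50}, {"delta_pos": [0, 0, -5], "roll": 0, "jaw": 50}, {"delta_pos": [0, 0, -10], "roll": 0, "jaw": 50}, {"delta_pos": [0, 0, -15], "roll": 0, "jaw": 50}, {"delta_pos": [0, 0, -20], "roll": 0, "jaw": 50}, {"delta_pos": [0, 0, -25], "roll": 0, "jaw": 50}, {"delta_pos": [0, 0, -25], "roll": 0, "jaw": 50}, {"delta_pos": [0, 0, -25], "roll": 0, "jaw": 50}, {"delta_pos": [0, 0, -25], "roll": 0, "jaw": 50}, {"delta_pos": [0, 0, -25], "roll": 0, "jaw": 50}, {"delta_pos": [0, 0, -25], "roll": 0, "jaw": 50}, {"delta_pos": [0, 0, -25], "roll": 0, "jaw": 50}]' --squeeze 40

```text
time_s: 15.45
ee_pos: [504.7, -232.7, 96.7]
ee_rot: [180.0, -0.0, 158.0]
force: [-0.4, 0.1, -3.2]
gripper_width: 59.5
gripper_force: 40.0
```

```bash
python3 - <<'E'
from meas import *
for i in range(4): tilt(-22)
E
```

```text
tilt -25.7  z at grip 128.2  TCPz 96.7 x -63..63  F [-0.42  0.15 -3.25]  My(yaxis tin) 0.110
tilt -25.7  z at grip 128.3  TCPz 96.7 x -63..63  F [-0.09  0.07 -4.99]  My(yaxis tin) 0.139
tilt -25.7  z at grip 128.3  TCPz 96.8 x -63..63  F [-0.33  0.91 -2.82]  My(yaxis tin) 0.130
tilt -25.5  z at grip 128.4  TCPz 96.8 x -63..63  F [ 0.02  1.41 -3.61]  My(yaxis tin) 0.170
```

```bash
cat >> meas.py <<'E'
def weigh(yaw,N=10):
    a=np.radians(yaw); n=np.array([-np.sin(a),np.cos(a),0]); r=[]
    for i in range(N):
        env.grab_frame('wrist'); s=env.state(); r.append((s['force'][2],np.dot(s['torque'],n)))
    r=np.array(r); print('Fz %.2f +- %.2f   M %.3f +- %.3f'%(r[:,0].mean(),r[:,0].std()/N**.5,r[:,1].mean(),r[:,1].std()/N**.5))
E
python3 - <<'E'
from meas import *
weigh(-22)
E
```

```text
Fz -3.86 +- 0.18   M 0.132 +- 0.008
```

>>> arm_command --rows '[{"delta_pos": [-12, 0, 0], "roll": 0, "jaw": 50}, {"delta_pos": [-25, 0, 0], "roll": 0, "jaw": 50}, {"delta_pos": [-25, 0, 8], "roll": 0, "jaw": 50}, {"delta_pos": [-25, 0, 16], "roll": 0, "jaw": 50}, {"delta_pos": [-25, 0, 22], "roll": 0, "jaw": 50}, {"delta_pos": [-25, 0, 26], "roll": 0, "jaw": 50}, {"delta_pos": [-25, 0, 26], "roll": 0, "jaw": 50}]'

```text
time_s: 16.73
ee_pos: [525.7, -241.1, 70.4]
ee_rot: [180.0, -0.3, 158.0]
force: [-0.2, 0.8, -3.0]
gripper_width: 60.3
gripper_force: 40.0
```

>>> arm_command --rows '[{"delta_pos": [1, 0, 2], "roll": 0, "jaw": 50}, {"delta_pos": [4, 0, 7], "roll": 0, "jaw": 50}, {"delta_pos": [7, 0, 12], "roll": 0, "jaw": 50}, {"delta_pos": [10, 0, 17], "roll": 0, "jaw": 50}, {"delta_pos": [13, 0, 22], "roll": 0, "jaw": 50}, {"delta_pos": [16, 0, 27], "roll": 0, "jaw": 50}, {"delta_pos": [18, 0, 32], "roll": 0, "jaw": 50}, {"delta_pos": [20, 0, 37], "roll": 0, "jaw": 50}, {"delta_pos": [22, 0, 42], "roll": 0, "jaw": 50}, {"delta_pos": [24, 0, 47], "roll": 0, "jaw": 50}, {"delta_pos": [25, 0, 51], "roll": 0, "jaw": 50}, {"delta_pos": [25, 0, 52], "roll": 0, "jaw": 50}, {"delta_pos": [25, 0, 52], "roll": 0, "jaw": 50}]' --squeeze 7

```text
time_s: 17.82
ee_pos: [506.7, -233.5, 20.0]
ee_rot: [-180.0, 0.3, 158.0]
force: [-0.4, 0.4, 5.5]
gripper_width: 59.9
gripper_force: 7.0
```

```bash
python3 - <<'E'
from meas import *
tilt(-22)
E
```

```text
tilt -0.2  z at grip 55.0  TCPz 20.0 x -56..35  F [-0.37  0.38  5.45]  My(yaxis tin) 0.149
```

>>> arm_command --rows '[{"delta_pos": [0, 0, 0], "roll": 0, "jaw": 95}, {"delta_pos": [0, 0, 0], "roll": 0, "jaw": 95}, {"delta_pos": [0, 0, 0], "roll": 0, "jaw": 95}, {"delta_pos": [0, 0, 0], "roll": 0, "jaw": 95}, {"delta_pos": [0, 0, 0], "roll": 0, "jaw": 95}, {"delta_pos": [0, 0, -40], "roll": 0, "jaw": 95}, {"delta_pos": [0, 0, -80], "roll": 0, "jaw": 95}, {"delta_pos": [0, -36, -80], "roll": -0.5, "jaw": 95}, {"delta_pos": [0, -72, -80], "roll": -1, "jaw": 95}, {"delta_pos": [0, -106, -80], "roll": -1, "jaw": 95}, {"delta_pos": [0, -106, -80], "roll": -1, "jaw": 95}, {"delta_pos": [0, -106, -80], "roll": -1, "jaw": 95}]'

```text
time_s: 18.87
ee_pos: [464.4, -332.2, 98.7]
ee_rot: [180.0, -0.0, 162.8]
force: [-0.3, 0.5, -0.4]
gripper_width: 86.8
gripper_force: 0.0
```

```bash
cat >> meas.py <<'E'
def tinpos(roi):
    f=grab('top'); W=world(f)
    print('red top',rects(f,W,*C['red'],roi=roi))
    w=grab('wrist'); Ww=world(w); print('red wrist',rects(w,Ww,*C['red'],roi=roi)); print(w['s']['ee_pos'],w['s']['ee_rot'],w['s']['gripper_width'])
E
python3 - <<'E'
from meas import *
tinpos((350,650,-520,-190)); weigh(-17,4)
E
```

```text
red top [(430.5, -318.7, 65, 19, 76.8, np.float64(55.0)), (473.6, -348.6, 40, 30, -18.1, np.float64(55.3)), (538.7, -352.3, 63, 54, 73.4, np.float64(54.6)), (528.7, -242.2, 148, 62, -21.9, np.float64(54.5))]
red wrist [(570.2, -293.0, 32, 15, 9.8, np.float64(53.9)), (548.9, -357.5, 60, 31, 72.9, np.float64(54.7)), (464.2, -331.6, 91, 60, -17.1, np.float64(55.1)), (489.3, -231.1, 81, 66, -22.2, np.float64(55.1)), (420.5, -430.9, 81, 66, -16.2, np.float64(55.2))]
[ 464.75864943 -331.05787991   98.62506783] [ 1.79952753e+02 -2.61130636e-02  1.62896267e+02] 86.70177062773385
Fz 0.19 +- 0.06   M 0.012 +- 0.021
```

>>> arm_command --rows '[{"delta_pos": [0, 0, 30], "roll": 0, "jaw": 95}, {"delta_pos": [0, 0, 60], "roll": 0, "jaw": 95}, {"delta_pos": [0, 0, 79], "roll": 0, "jaw": 95}, {"delta_pos": [0, 0, 79], "roll": 0, "jaw": 95}, {"delta_pos": [0, 0, 79], "roll": 0, "jaw": 50}, {"delta_pos": [0, 0, 79], "roll": 0, "jaw": 50}, {"delta_pos": [0, 0, 79], "roll": 0, "jaw": 50}, {"delta_pos": [0, 0, 79], "roll": 0, "jaw": 50}, {"delta_pos": [0, 0, 79], "roll": 0, "jaw": 50}, {"delta_pos": [0, 0, 75], "roll": 0, "jaw": 50}, {"delta_pos": [0, 0, 70], "roll": 0, "jaw": 50}, {"delta_pos": [-2, 0, 65], "roll": 0, "jaw": 50}, {"delta_pos": [-4, 0, 60], "roll": 0, "jaw": 50}, {"delta_pos": [-6, 0, 55], "roll": 0, "jaw": 50}, {"delta_pos": [-9, 0, 50], "roll": 0, "jaw": 50}, {"delta_pos": [-12, 0, 45], "roll": 0, "jaw": 50}, {"delta_pos": [-15, 0, 40], "roll": 0, "jaw": 50}, {"delta_pos": [-18, 0, 35], "roll": 0, "jaw": 50}, {"delta_pos": [-21, 0, 31], "roll": 0, "jaw": 50}, {"delta_pos": [-23, 0, 28], "roll": 0, "jaw": 50}]' --squeeze 6

```text
time_s: 20.83
ee_pos: [488.1, -338.1, 71.6]
ee_rot: [-180.0, 0.1, 163.0]
force: [1.2, -0.2, -3.7]
gripper_width: 60.0
gripper_force: 6.0
```

```bash
python3 - <<'E'
from meas import *
tilt(-17)
E
```

```text
tilt -25.0  z at grip 102.6  TCPz 71.6 x -62..62  F [ 1.23 -0.18 -3.73]  My(yaxis tin) -0.039
```

Tilted 25° mouth-up. I'll grip firmly, lift free and weigh.

>>> arm_command --rows '[{"delta_pos": [0, 0, 0], "roll": 0, "jaw": 50}, {"delta_pos": [0, 0, 0], "roll": 0, "jaw": 50}, {"delta_pos": [0, 0, 0], "roll": 0, "jaw": 50}, {"delta_pos": [0, 0, -5], "roll": 0, "jaw": 50}, {"delta_pos": [0, 0, -10], "roll": 0, "jaw": 50}, {"delta_pos": [0, 0, -15], "roll": 0, "jaw": 50}, {"delta_pos": [0, 0, -20], "roll": 0, "jaw": 50}, {"delta_pos": [0, 0, -25], "roll": 0, "jaw": 50}, {"delta_pos": [0, 0, -25], "roll": 0, "jaw": 50}, {"delta_pos": [0, 0, -25], "roll": 0, "jaw": 50}, {"delta_pos": [0, 0, -25], "roll": 0, "jaw": 50}, {"delta_pos": [0, 0, -25], "roll": 0, "jaw": 50}, {"delta_pos": [0, 0, -25], "roll": 0, "jaw": 50}, {"delta_pos": [0, 0, -25], "roll": 0, "jaw": 50}]' --squeeze 40

```text
time_s: 22.05
ee_pos: [486.9, -337.6, 95.6]
ee_rot: [180.0, -0.0, 163.0]
force: [-0.1, 0.4, -6.0]
gripper_width: 59.9
gripper_force: 40.0
```

```bash
python3 - <<'E'
from meas import *
tilt(-17);weigh(-17)
E
```

```text
tilt -25.4  z at grip 126.7  TCPz 95.6 x -62..63  F [-0.15  0.45 -6.03]  My(yaxis tin) 0.217
Fz -5.77 +- 0.15   M 0.219 +- 0.010
```

>>> arm_command --rows '[{"delta_pos": [0, 0, 8], "roll": 0, "jaw": 50}, {"delta_pos": [0, 0, 16], "roll": 0, "jaw": 50}, {"delta_pos": [0, 0, 22], "roll": 0, "jaw": 50}, {"delta_pos": [0, 0, 25], "roll": 0, "jaw": 50}, {"delta_pos": [0, 0, 25], "roll": 0, "jaw": 50}]'

```text
time_s: 23.02
ee_pos: [485.8, -337.2, 70.9]
ee_rot: [180.0, -0.2, 163.0]
force: [-2.4, 1.3, -1.7]
gripper_width: 59.5
gripper_force: 40.0
```

>>> arm_command --rows '[{"delta_pos": [1, 0, 2], "roll": 0, "jaw": 50}, {"delta_pos": [4, 0, 7], "roll": 0, "jaw": 50}, {"delta_pos": [7, 0, 12], "roll": 0, "jaw": 50}, {"delta_pos": [10, 0, 17], "roll": 0, "jaw": 50}, {"delta_pos": [13, 0, 22], "roll": 0, "jaw": 50}, {"delta_pos": [16, 0, 27], "roll": 0, "jaw": 50}, {"delta_pos": [18, 0, 32], "roll": 0, "jaw": 50}, {"delta_pos": [20, 0, 37], "roll": 0, "jaw": 50}, {"delta_pos": [22, 0, 42], "roll": 0, "jaw": 50}, {"delta_pos": [23, 0, 47], "roll": 0, "jaw": 50}, {"delta_pos": [23, 0, 51], "roll": 0, "jaw": 50}, {"delta_pos": [23, 0, 52], "roll": 0, "jaw": 50}, {"delta_pos": [23, 0, 52], "roll": 0, "jaw": 50}]' --squeeze 7

```text
time_s: 24.1
ee_pos: [466.5, -331.5, 19.9]
ee_rot: [-180.0, 0.2, 163.0]
force: [-0.5, 1.2, 4.5]
gripper_width: 59.7
gripper_force: 7.0
```

```bash
python3 - <<'E'
from meas import *
tilt(-17)
f=grab('top'); W=world(f)
for roi,n in (((600,760,-300,-120),'bottle'),((560,720,-520,-330),'jug')):
    m=(W[...,0]>roi[0])&(W[...,0]<roi[1])&(W[...,1]>roi[2])&(W[...,1]<roi[3])&(W[...,2]>75)
    if m.any(): P=W[m]; q=P[P[:,2]>P[:,2].max()-15]; print(n,P.min(0),P.max(0),q.mean(0))
print(rects(f,W,*C['rim']))
E
```

```text
tilt -0.2  z at grip 55.0  TCPz 19.9 x -82..35  F [-0.51  1.19  4.53]  My(yaxis tin) 0.270
bottle [ 698.95026604 -252.01181145   75.08592343] [ 755.19366898 -196.53880517  195.80378096] [ 728.23655166 -225.33677556  190.13023271]
jug [ 620.07382616 -473.49179296   75.11113402] [ 687.89054105 -377.85500875   96.75646075] [ 655.28360866 -436.25710369   88.85279941]
[(612.4, -36.5, 219, 169, 0.3, np.float64(65.5))]
```

>>> arm_command --rows '[{"delta_pos": [0, 0, 0], "roll": 0, "jaw": 90}, {"delta_pos": [0, 0, 0], "roll": 0, "jaw": 90}, {"delta_pos": [0, 0, 0], "roll": 0, "jaw": 90}, {"delta_pos": [0, 0, 0], "roll": 0, "jaw": 90}, {"delta_pos": [0, 0, -35], "roll": 0, "jaw": 90}, {"delta_pos": [-10, 0, -60], "roll": 0, "jaw": 90}, {"delta_pos": [-40, 0, -60], "roll": 0, "jaw": 90}, {"delta_pos": [-68, 0, -60], "roll": 0, "jaw": 90}, {"delta_pos": [-68, 0, -40], "roll": 0, "jaw": 90}, {"delta_pos": [-68, 0, -10], "roll": 0, "jaw": 90}, {"delta_pos": [-68, 0, 0], "roll": 0, "jaw": 90}, {"delta_pos": [-68, 0, 0], "roll": 0, "jaw": 90}, {"delta_pos": [-68, 0, 0], "roll": 0, "jaw": 50}, {"delta_pos": [-68, 0, 0], "roll": 0, "jaw": 50}, {"delta_pos": [-68, 0, 0], "roll": 0, "jaw": 50}, {"delta_pos": [-68, 0, 0], "roll": 0, "jaw": 50}, {"delta_pos": [-68, 0, 0], "roll": 0, "jaw": 50}, {"delta_pos": [-68, 0, 0], "roll": 0, "jaw": 50}]' --squeeze 60

```text
time_s: 25.7
ee_pos: [530.9, -351.4, 20.5]
ee_rot: [-180.0, 0.2, 163.0]
force: [0.1, 0.4, 6.0]
gripper_width: 59.5
gripper_force: 60.0
```

>>> arm_command --rows '[{"delta_pos": [0, 0, -4], "roll": 0, "jaw": 50}, {"delta_pos": [0, 0, -10], "roll": 0, "jaw": 50}, {"delta_pos": [0, 0, -18], "roll": 0, "jaw": 50}, {"delta_pos": [0, 0, -28], "roll": 0, "jaw": 50}, {"delta_pos": [0, 0, -40], "roll": 0, "jaw": 50}, {"delta_pos": [0, 0, -52], "roll": 0, "jaw": 50}, {"delta_pos": [0, 0, -65], "roll": 0, "jaw": 50}, {"delta_pos": [0, 0, -80], "roll": 0, "jaw": 50}, {"delta_pos": [0, 0, -95], "roll": 0, "jaw": 50}, {"delta_pos": [0, 0, -110], "roll": 0, "jaw": 50}, {"delta_pos": [0, 0, -120], "roll": 0, "jaw": 50}, {"delta_pos": [0, 0, -120], "roll": 0, "jaw": 50}, {"delta_pos": [0, 0, -120], "roll": 0, "jaw": 50}]'

```text
time_s: 26.78
ee_pos: [530.3, -351.0, 139.7]
ee_rot: [-180.0, 0.1, 163.0]
force: [0.1, 0.9, -4.9]
gripper_width: 59.8
gripper_force: 60.0
```

```bash
python3 - <<'E'
from meas import *
tilt(-17);weigh(-17,5)
f=grab('top');W=world(f);print(rects(f,W,*C['rim']));print(env.state()['ee_pos'])
E
```

```text
tilt -0.3  z at grip 174.0  TCPz 139.7 x -120..31  F [ 0.06  0.85 -4.87]  My(yaxis tin) -0.074
Fz -5.67 +- 0.25   M -0.118 +- 0.012
[(612.4, -36.5, 219, 169, 0.3, np.float64(65.3))]
[ 529.83341836 -350.69404973  138.09408952]
```

>>> arm_command --rows '[{"delta_pos": [3, 5, 0], "roll": 0, "jaw": 50}, {"delta_pos": [8, 16, 0], "roll": 0, "jaw": 50}, {"delta_pos": [17, 32, 0], "roll": -0.2, "jaw": 50}, {"delta_pos": [27, 51, 0], "roll": -0.5, "jaw": 50}, {"delta_pos": [38, 72, 0], "roll": -0.8, "jaw": 50}, {"delta_pos": [50, 94, 0], "roll": -1.1, "jaw": 50}, {"delta_pos": [61, 115, 0], "roll": -1.4, "jaw": 50}, {"delta_pos": [72, 136, 0], "roll": -1.7, "jaw": 50}, {"delta_pos": [83, 157, 0], "roll": -2, "jaw": 50}, {"delta_pos": [95, 179, 0], "roll": -2.3, "jaw": 50}, {"delta_pos": [106, 200, 0], "roll": -2.6, "jaw": 50}, {"delta_pos": [117, 221, 0], "roll": -2.9, "jaw": 50}, {"delta_pos": [128, 240, 0], "roll": -3.1, "jaw": 50}, {"delta_pos": [136, 256, 0], "roll": -3.3, "jaw": 50}, {"delta_pos": [143, 269, 0], "roll": -3.4, "jaw": 50}, {"delta_pos": [147, 278, 0], "roll": -3.4, "jaw": 50}, {"delta_pos": [150, 283, 0], "roll": -3.4, "jaw": 50}, {"delta_pos": [150, 283, 0], "roll": -3.4, "jaw": 50}]'

```text
time_s: 28.63
ee_pos: [468.9, -35.3, 139.1]
ee_rot: [180.0, 0.0, -179.9]
force: [-0.3, -0.2, -5.3]
gripper_width: 59.6
gripper_force: 60.0
```

>>> arm_command --rows '[{"delta_pos": [-5, 0, 0], "roll": 0, "jaw": 50}, {"delta_pos": [-15, 0, 0], "roll": 0, "jaw": 50}, {"delta_pos": [-30, 0, 0], "roll": 0, "jaw": 50}, {"delta_pos": [-48, 0, 0], "roll": 0, "jaw": 50}, {"delta_pos": [-68, 0, 0], "roll": 0, "jaw": 50}, {"delta_pos": [-88, 0, 0], "roll": 0, "jaw": 50}, {"delta_pos": [-108, 0, 0], "roll": 0, "jaw": 50}, {"delta_pos": [-128, 0, 4], "roll": 0, "jaw": 50}, {"delta_pos": [-148, 0, 8], "roll": 0, "jaw": 50}, {"delta_pos": [-168, 0, 12], "roll": 0, "jaw": 50}, {"delta_pos": [-186, 0, 16], "roll": 0, "jaw": 50}, {"delta_pos": [-202, 0, 20], "roll": 0, "jaw": 50}, {"delta_pos": [-214, 0, 24], "roll": 0, "jaw": 50}, {"delta_pos": [-220, 0, 26], "roll": 0, "jaw": 50}, {"delta_pos": [-222, 0, 27], "roll": 0, "jaw": 50}, {"delta_pos": [-222, 0, 27], "roll": 0, "jaw": 50}, {"delta_pos": [-222, 0, 27], "roll": 0, "jaw": 50}]'

```text
time_s: 30.05
ee_pos: [691.0, -36.8, 111.7]
ee_rot: [180.0, -0.1, 180.0]
force: [-0.6, -0.1, -5.2]
gripper_width: 60.0
gripper_force: 60.0
```

```bash
python3 - <<'E'
from meas import *
tilt(0);weigh(0,3)
print(env.state()['ee_pos'])
w=grab('wrist');save(w,'w5')
E
```

```text
tilt -0.5  z at grip 145.9  TCPz 111.7 x -120..31  F [-0.58 -0.1  -5.21]  My(yaxis tin) -0.103
Fz -5.16 +- 0.05   M -0.086 +- 0.021
[691.03017187 -36.50200851 112.49374618]
```

View pics/w5.png

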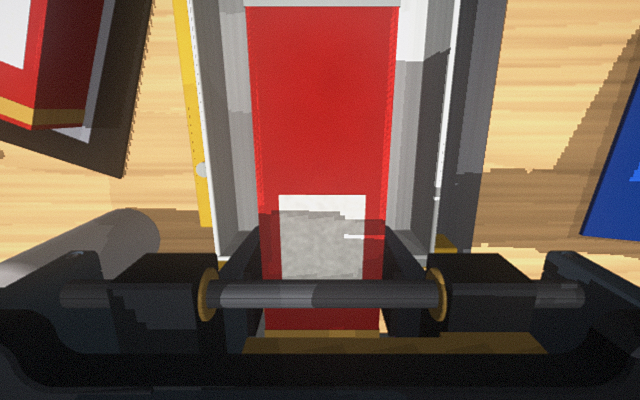

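The wrist view shows the tin level over the tray, mouth at (322,5) and brass end just past the +x rim. I'll lower it onto the rim to start it tipping mouth-down.

>>> arm_command --rows '[{"delta_pos": [0, 0, 8], "roll": 0, "jaw": 50}, {"delta_pos": [0, 0, 16], "roll": 0, "jaw": 50}, {"delta_pos": [0, 0, 22], "roll": 0, "jaw": 50}, {"delta_pos": [0, 0, 26], "roll": 0, "jaw": 50}, {"delta_pos": [0, 0, 29], "roll": 0, "jaw": 50}, {"delta_pos": [0, 0, 31], "roll": 0, "jaw": 50}, {"delta_pos": [0, 0, 33], "roll": 0, "jaw": 50}, {"delta_pos": [0, 0, 35], "roll": 0, "jaw": 50}, {"delta_pos": [0, 0, 37], "roll": 0, "jaw": 50}, {"delta_pos": [0, 0, 38], "roll": 0, "jaw": 50}, {"delta_pos": [0, 0, 38], "roll": 0, "jaw": 50}, {"delta_pos": [0, 0, 38], "roll": 0, "jaw": 50}]' --squeeze 15

```text
time_s: 31.3
ee_pos: [689.5, -36.3, 75.9]
ee_rot: [180.0, -0.2, 180.0]
force: [-8.2, -0.4, 5.8]
gripper_width: 59.9
gripper_force: 15.0
```

```bash
python3 - <<'E'
from meas import *
tilt(0);weigh(0,3)
print(env.state()['ee_pos'],env.state()['force'])
E
```

```text
tilt 9.0  z at grip 112.2  TCPz 75.9 x -124..25  F [-8.22 -0.41  5.85]  My(yaxis tin) 1.193
Fz 0.66 +- 1.45   M 0.792 +- 0.156
[689.98060298 -36.3638057   75.05968793] [-4.28423835  0.60442461 -1.51626191]
```

>>> arm_command --rows '[{"delta_pos": [0, 0, 0], "roll": 0, "jaw": 50}, {"delta_pos": [0, 0, 0], "roll": 0, "jaw": 50}, {"delta_pos": [0, 0, -5], "roll": 0, "jaw": 50}, {"delta_pos": [0, 0, -12], "roll": 0, "jaw": 50}, {"delta_pos": [0, 0, -20], "roll": 0, "jaw": 50}, {"delta_pos": [0, 0, -28], "roll": 0, "jaw": 50}, {"delta_pos": [0, 0, -35], "roll": 0, "jaw": 50}, {"delta_pos": [0, 0, -40], "roll": 0, "jaw": 50}, {"delta_pos": [0, 0, -40], "roll": 0, "jaw": 50}, {"delta_pos": [0, 0, -40], "roll": 0, "jaw": 50}]' --squeeze 40

```text
time_s: 32.33
ee_pos: [691.6, -36.5, 114.4]
ee_rot: [180.0, 0.1, 180.0]
force: [-0.1, 0.1, -5.5]
gripper_width: 59.9
gripper_force: 40.0
```

```bash
python3 - <<'E'
from meas import *
tilt(0);weigh(0,3)
f=grab('top');W=world(f);print(rects(f,W,*C['rim']),rects(f,W,*C['yellow']))
E
```

```text
tilt 11.3  z at grip 150.9  TCPz 114.4 x -124..24  F [-0.07  0.08 -5.5 ]  My(yaxis tin) -0.309
Fz -4.59 +- 0.04   M -0.310 +- 0.010
[] []
```

>>> arm_command --rows '[{"delta_pos": [0, 0, 0], "roll": 0, "jaw": 50}, {"delta_pos": [0, 0, 0], "roll": 0, "jaw": 50}, {"delta_pos": [0, 0, 0], "roll": 0, "jaw": 50}, {"delta_pos": [0, 0, 0], "roll": 0, "jaw": 50}]' --squeeze 12

```text
time_s: 32.92
ee_pos: [692.1, -36.4, 114.1]
ee_rot: [180.0, 0.1, 180.0]
force: [0.7, 1.2, -3.5]
gripper_width: 59.8
gripper_force: 12.0
```

>>> arm_command --rows '[{"delta_pos": [0, 0, 0], "roll": 0, "jaw": 50}, {"delta_pos": [0, 0, 0], "roll": 0, "jaw": 50}, {"delta_pos": [0, 0, 0], "roll": 0, "jaw": 50}, {"delta_pos": [0, 0, 0], "roll": 0, "jaw": 50}, {"delta_pos": [0, 0, 0], "roll": 0, "jaw": 50}, {"delta_pos": [0, 0, 0], "roll": 0, "jaw": 50}]' --squeeze 9

```text
time_s: 33.42
ee_pos: [691.4, -36.5, 114.0]
ee_rot: [-180.0, -0.0, 180.0]
force: [0.3, -0.6, -3.2]
gripper_width: 59.8
gripper_force: 9.0
```

```bash
python3 - <<'E'
from meas import *
tilt(0);weigh(0,4)
print(env.state()['gripper_width'])
E
```

```text
tilt 47.3  z at grip 150.8  TCPz 114.0 x -92..10  F [ 0.34 -0.59 -3.15]  My(yaxis tin) -0.127
Fz -3.21 +- 0.34   M -0.089 +- 0.033
60.16302279158827
```

>>> arm_command --rows '[{"delta_pos": [0, 0, 0], "roll": 0, "jaw": 50}, {"delta_pos": [0, 0, 0], "roll": 0, "jaw": 50}, {"delta_pos": [0, 0, -10], "roll": 0, "jaw": 50}, {"delta_pos": [0, 0, -25], "roll": 0, "jaw": 50}, {"delta_pos": [0, 0, -45], "roll": 0, "jaw": 50}, {"delta_pos": [0, 0, -70], "roll": 0, "jaw": 50}, {"delta_pos": [10, 0, -85], "roll": 0, "jaw": 50}, {"delta_pos": [30, 0, -90], "roll": 0, "jaw": 50}, {"delta_pos": [60, 0, -90], "roll": 0, "jaw": 50}, {"delta_pos": [95, 0, -90], "roll": 0, "jaw": 50}, {"delta_pos": [130, 0, -90], "roll": 0, "jaw": 50}, {"delta_pos": [165, 0, -90], "roll": 0, "jaw": 50}, {"delta_pos": [195, 0, -90], "roll": 0, "jaw": 50}, {"delta_pos": [212, 0, -90], "roll": 0, "jaw": 50}, {"delta_pos": [220, 0, -90], "roll": 0, "jaw": 50}, {"delta_pos": [220, 0, -90], "roll": 0, "jaw": 50}]' --squeeze 40

```text
time_s: 35.0
ee_pos: [469.6, -36.4, 204.8]
ee_rot: [-180.0, 0.0, 180.0]
force: [0.2, -0.8, -2.9]
gripper_width: 59.7
gripper_force: 40.0
```

>>> arm_command --rows '[{"delta_pos": [0, -8, 0], "roll": 0.2, "jaw": 50}, {"delta_pos": [0, -24, 0], "roll": 0.5, "jaw": 50}, {"delta_pos": [-1, -46, 0], "roll": 0.8, "jaw": 50}, {"delta_pos": [-1, -74, 0], "roll": 1.2, "jaw": 50}, {"delta_pos": [-2, -104, 0], "roll": 1.6, "jaw": 50}, {"delta_pos": [-2, -134, 0], "roll": 2, "jaw": 50}, {"delta_pos": [-2, -164, 0], "roll": 2.4, "jaw": 50}, {"delta_pos": [-3, -194, 0], "roll": 2.8, "jaw": 50}, {"delta_pos": [-3, -224, 0], "roll": 3.1, "jaw": 50}, {"delta_pos": [-4, -252, 0], "roll": 3.4, "jaw": 50}, {"delta_pos": [-4, -274, 0], "roll": 3.4, "jaw": 50}, {"delta_pos": [-4, -290, 0], "roll": 3.4, "jaw": 50}, {"delta_pos": [-4, -297, 0], "roll": 3.4, "jaw": 50}, {"delta_pos": [-4, -297, 0], "roll": 3.4, "jaw": 50}, {"delta_pos": [-4, -297, 0], "roll": 3.4, "jaw": 50}]'

```text
time_s: 36.25
ee_pos: [475.6, -333.0, 203.5]
ee_rot: [179.9, -0.0, 163.0]
force: [-0.4, 0.2, -2.9]
gripper_width: 60.1
gripper_force: 40.0
```

```bash
python3 - <<'E'
from meas import *
tilt(-17);weigh(-17,4)
f=grab('top');save(f,'t6');W=world(f);print(rects(f,W,*C['rim']),rects(f,W,*C['yellow']),rects(f,W,*C['blue']),rects(f,W,*C['red']))
print(env.state()['ee_pos'],env.state()['ee_rot'])
cv2.imwrite('pics/t6c.png',cv2.resize(f['img'][130:280,260:500],None,fx=3,fy=3))
E
```

```text
tilt 47.3  z at grip 240.0  TCPz 203.5 x -91..10  F [-0.44  0.24 -2.86]  My(yaxis tin) -0.049
Fz -2.85 +- 0.24   M -0.041 +- 0.010
[(614.6, -36.5, 220, 169, 0.4, np.float64(65.4))] [(595.3, -133.7, 213, 17, -0.0, np.float64(41.2)), (736.2, -40.2, 174, 17, 88.7, np.float64(40.8))] [(620.7, 306.4, 221, 172, -6.1, np.float64(12.4))] [(528.8, -241.9, 148, 63, -21.9, np.float64(54.7))]
[ 475.57875127 -332.54411811  204.18420048] [1.79989525e+02 1.64688462e-02 1.63057203e+02]
```

View pics/t6c.png

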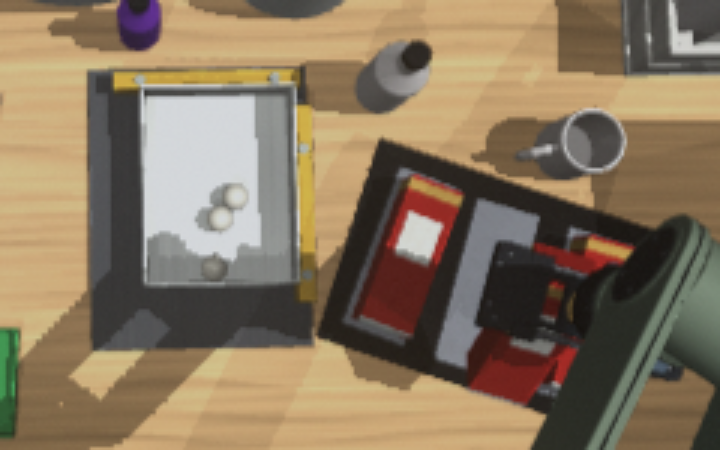

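The crop shows three balls in the tray at (235,195), (220,217) and (214,266), with the tray still against both stops. Next I'll lay the empty tin back in its bay.

>>> arm_command --rows '[{"delta_pos": [0, 0, 25], "roll": 0, "jaw": 50}, {"delta_pos": [0, 0, 55], "roll": 0, "jaw": 50}, {"delta_pos": [0, 0, 80], "roll": 0, "jaw": 50}, {"delta_pos": [0, 0, 93], "roll": 0, "jaw": 50}, {"delta_pos": [0, 0, 101], "roll": 0, "jaw": 50}, {"delta_pos": [0, 0, 103], "roll": 0, "jaw": 50}, {"delta_pos": [0, 0, 103], "roll": 0, "jaw": 50}]'

```text
time_s: 37.13
ee_pos: [476.7, -332.8, 102.4]
ee_rot: [179.9, 0.1, 163.0]
force: [1.7, 1.7, 1.1]
gripper_width: 59.7
gripper_force: 40.0
```

>>> arm_command --rows '[{"delta_pos": [-6, 0, 4], "roll": 0, "jaw": 50}, {"delta_pos": [-13, 0, 9], "roll": 0, "jaw": 50}, {"delta_pos": [-18, 0, 13], "roll": 0, "jaw": 50}, {"delta_pos": [-24, 0, 18], "roll": 0, "jaw": 50}, {"delta_pos": [-29, 0, 23], "roll": 0, "jaw": 50}, {"delta_pos": [-33, 0, 28], "roll": 0, "jaw": 50}, {"delta_pos": [-37, 0, 33], "roll": 0, "jaw": 50}, {"delta_pos": [-41, 0, 38], "roll": 0, "jaw": 50}, {"delta_pos": [-44, 0, 43], "roll": 0, "jaw": 50}, {"delta_pos": [-47, 0, 48], "roll": 0, "jaw": 50}, {"delta_pos": [-50, 0, 53], "roll": 0, "jaw": 50}, {"delta_pos": [-52, 0, 58], "roll": 0, "jaw": 50}, {"delta_pos": [-54, 0, 63], "roll": 0, "jaw": 50}, {"delta_pos": [-56, 0, 68], "roll": 0, "jaw": 50}, {"delta_pos": [-58, 0, 73], "roll": 0, "jaw": 50}, {"delta_pos": [-59, 0, 78], "roll": 0, "jaw": 50}, {"delta_pos": [-60, 0, 81], "roll": 0, "jaw": 50}, {"delta_pos": [-60, 0, 81], "roll": 0, "jaw": 50}, {"delta_pos": [-60, 0, 81], "roll": 0, "jaw": 50}]' --squeeze 7

```text
time_s: 38.72
ee_pos: [532.6, -351.1, 20.1]
ee_rot: [-180.0, -0.0, 163.0]
force: [-1.0, -1.4, 1.6]
gripper_width: 60.2
gripper_force: 7.0
```

```bash
python3 - <<'E'
from meas import *
tilt(-17)
print(env.state()['ee_pos'],env.state()['force'])
E
```

```text
tilt -0.3  z at grip 54.8  TCPz 20.1 x -119..32  F [-1.   -1.35  1.57]  My(yaxis tin) 0.138
[ 532.64131493 -351.04578696   20.06898473] [-0.74895303 -1.61350348  0.99414415]
```

>>> arm_command --rows '[{"delta_pos": [0, 0, 0], "roll": 0, "jaw": 85}, {"delta_pos": [0, 0, 0], "roll": 0, "jaw": 85}, {"delta_pos": [0, 0, 0], "roll": 0, "jaw": 85}, {"delta_pos": [0, 0, 0], "roll": 0, "jaw": 85}, {"delta_pos": [0, 0, -40], "roll": 0, "jaw": 85}, {"delta_pos": [0, 0, -80], "roll": 0, "jaw": 85}, {"delta_pos": [0, 0, -120], "roll": 0, "jaw": 80}, {"delta_pos": [0, 0, -160], "roll": 0, "jaw": 80}, {"delta_pos": [0, 0, -180], "roll": 0, "jaw": 80}]'

```text
time_s: 39.52
ee_pos: [534.4, -351.9, 205.6]
ee_rot: [-179.9, 0.4, 163.0]
force: [0.7, -0.2, 1.0]
gripper_width: 73.0
gripper_force: 0.0
```

>>> arm_command --rows '[{"delta_pos": [6, 36, 0], "roll": 0, "jaw": 60}, {"delta_pos": [12, 73, 0], "roll": 0, "jaw": 60}, {"delta_pos": [18, 110, 0], "roll": 0, "jaw": 60}, {"delta_pos": [24, 147, 0], "roll": -1, "jaw": 60}, {"delta_pos": [30, 184, 0], "roll": -2.2, "jaw": 60}, {"delta_pos": [36, 221, 0], "roll": -2.2, "jaw": 60}, {"delta_pos": [42, 258, 0], "roll": -2.2, "jaw": 60}, {"delta_pos": [48, 295, 0], "roll": -2.2, "jaw": 60}, {"delta_pos": [54, 332, 0], "roll": -2.2, "jaw": 60}, {"delta_pos": [60, 369, 0], "roll": -2.2, "jaw": 60}, {"delta_pos": [66, 406, 0], "roll": -2.2, "jaw": 60}, {"delta_pos": [72, 443, 0], "roll": -2.2, "jaw": 60}, {"delta_pos": [78, 480, 0], "roll": -2.2, "jaw": 60}, {"delta_pos": [84, 517, 0], "roll": -2.2, "jaw": 60}, {"delta_pos": [90, 554, 0], "roll": -2.2, "jaw": 60}, {"delta_pos": [96, 591, 0], "roll": -2.2, "jaw": 60}, {"delta_pos": [102, 628, 0], "roll": -2.2, "jaw": 60}, {"delta_pos": [108, 654, 0], "roll": -2.2, "jaw": 60}, {"delta_pos": [108, 654, 0], "roll": -2.2, "jaw": 60}, {"delta_pos": [108, 654, 0], "roll": -2.2, "jaw": 60}]'

```text
time_s: 41.18
ee_pos: [620.2, 307.4, 199.1]
ee_rot: [-180.0, -0.1, 174.1]
force: [-0.4, -0.1, -0.3]
gripper_width: 54.5
gripper_force: 0.0
```

```bash
python3 - <<'E'
from meas import *
f=grab('top');W=world(f)
for k in('purple','rim','yellow','blue','red'): print(k,rects(f,W,*C[k]))
w=grab('wrist');save(w,'w7');Ww=world(w)
print(w['s']['ee_pos'],w['s']['ee_rot'])
h=rects(w,Ww,(0,0,0),(180,255,70),(38,56),roi=(540,700,230,380)); print('handle',h)
h=rects(f,W,(0,0,0),(180,255,70),(38,56),30,roi=(540,700,230,380)); print('handle top',h)
print('blue w',rects(w,Ww,*C['blue']))
E
```

```text
purple [(786.7, 49.4, 55, 45, -0.4, np.float64(96.9))]
rim [(614.4, -36.6, 220, 170, 0.6, np.float64(65.4))]
yellow [(611.8, -133.5, 181, 16, 0.4, np.float64(40.7)), (736.3, -40.2, 174, 17, 88.7, np.float64(40.5))]
blue [(571.0, 383.0, 84, 37, 0.6, np.float64(12.3)), (620.3, 305.9, 220, 171, -6.0, np.float64(12.6))]
red [(459.6, -442.6, 148, 66, -16.6, np.float64(54.6)), (491.5, -337.5, 151, 65, -16.5, np.float64(54.4)), (528.7, -242.1, 148, 63, -22.2, np.float64(54.6))]
[620.38435084 306.07564538 199.39750475] [-1.79943035e+02 -4.65991029e-02  1.74051351e+02]
handle [(619.4, 307.2, 89, 20, -6.3, np.float64(47.4))]
handle top []
blue w [(620.6, 306.6, 222, 173, -6.1, np.float64(13.6))]
```

View pics/w7.png

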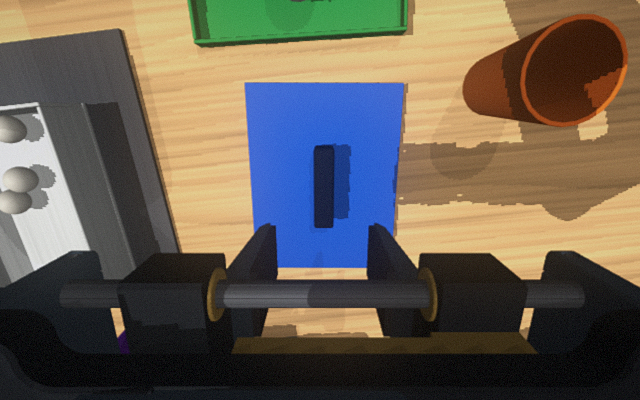

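The wrist view shows the handle (324,186) centred between the fingers and the lid unmoved, with the balls still in the tray at left. I'll grasp it.

>>> arm_command --rows '[{"delta_pos": [0, 1, 40], "roll": 0, "jaw": 60}, {"delta_pos": [0, 1, 80], "roll": 0, "jaw": 60}, {"delta_pos": [0, 1, 120], "roll": 0, "jaw": 60}, {"delta_pos": [0, 1, 150], "roll": 0, "jaw": 60}, {"delta_pos": [0, 1, 170], "roll": 0, "jaw": 60}, {"delta_pos": [0, 1, 179], "roll": 0, "jaw": 60}, {"delta_pos": [0, 1, 179], "roll": 0, "jaw": 60}, {"delta_pos": [0, 1, 179], "roll": 0, "jaw": 5}, {"delta_pos": [0, 1, 179], "roll": 0, "jaw": 5}, {"delta_pos": [0, 1, 179], "roll": 0, "jaw": 5}, {"delta_pos": [0, 1, 179], "roll": 0, "jaw": 5}, {"delta_pos": [0, 1, 179], "roll": 0, "jaw": 5}, {"delta_pos": [0, 1, 179], "roll": 0, "jaw": 5}, {"delta_pos": [0, 1, 170], "roll": 0, "jaw": 5}, {"delta_pos": [0, 1, 150], "roll": 0, "jaw": 5}, {"delta_pos": [0, 1, 120], "roll": 0, "jaw": 5}, {"delta_pos": [0, 1, 90], "roll": 0, "jaw": 5}, {"delta_pos": [0, 1, 60], "roll": 0, "jaw": 5}, {"delta_pos": [0, 1, 50], "roll": 0, "jaw": 5}, {"delta_pos": [0, 1, 50], "roll": 0, "jaw": 5}]' --squeeze 40

```text
time_s: 42.95
ee_pos: [622.3, 307.7, 153.4]
ee_rot: [179.8, 0.3, 174.0]
force: [0.5, 0.1, -3.2]
gripper_width: 21.8
gripper_force: 40.0
```

```bash
python3 - <<'E'
from meas import *
w=grab('wrist');Ww=world(w)
print(w['s']['ee_pos'],w['s']['ee_rot'],w['s']['gripper_width'],w['s']['force'])
C['blue']=(*C['blue'][:2],(110,170))
print('blue w',rects(w,Ww,*C['blue']))
m=cv2.inRange(cv2.cvtColor(w['img'],cv2.COLOR_BGR2HSV),*C['blue'][:2])>0
P=Ww[m&(abs(Ww[...,2]-143)<25)]; A=np.c_[P[:,:2]-P[:,:2].mean(0),np.ones(len(P))]; print(np.linalg.lstsq(A,P[:,2],rcond=None)[0])
h=rects(w,Ww,(0,0,0),(180,255,70),(160,186),roi=(540,700,230,380)); print('handle',h)
f=grab('top');W=world(f);print('rim',rects(f,W,*C['rim']))
E
```

```text
[622.29581083 307.74236501 153.39838557] [179.80879191   0.31316073 174.00174798] 21.790214725121462 [ 0.54571147  0.13415435 -3.20508988]
blue w [(682.4, 316.9, 23, 9, -6.1, np.float64(145.1)), (678.9, 283.5, 23, 9, -6.1, np.float64(145.0)), (576.6, 311.4, 173, 132, 84.0, np.float64(144.6))]
[5.45298350e-03 6.71703386e-04 1.44721897e+02]
handle [(654.5, 303.0, 21, 19, 83.9, np.float64(178.8)), (601.2, 306.5, 57, 41, 15.5, np.float64(178.5))]
rim [(614.4, -36.6, 220, 170, 0.6, np.float64(65.3))]
```

>>> arm_command --rows '[{"delta_pos": [-1, -8, 0], "roll": -0.1, "jaw": 5}, {"delta_pos": [-2, -24, 0], "roll": -0.3, "jaw": 5}, {"delta_pos": [-4, -46, 0], "roll": -0.5, "jaw": 5}, {"delta_pos": [-6, -74, 0], "roll": -0.7, "jaw": 5}, {"delta_pos": [-9, -104, 0], "roll": -0.9, "jaw": 5}, {"delta_pos": [-12, -134, 0], "roll": -1.1, "jaw": 5}, {"delta_pos": [-14, -164, 0], "roll": -1.3, "jaw": 5}, {"delta_pos": [-17, -194, 0], "roll": -1.3, "jaw": 5}, {"delta_pos": [-19, -224, 0], "roll": -1.3, "jaw": 5}, {"delta_pos": [-22, -254, 0], "roll": -1.3, "jaw": 5}, {"delta_pos": [-24, -282, 0], "roll": -1.3, "jaw": 5}, {"delta_pos": [-26, -306, 0], "roll": -1.3, "jaw": 5}, {"delta_pos": [-28, -324, 0], "roll": -1.3, "jaw": 5}, {"delta_pos": [-29, -336, 0], "roll": -1.3, "jaw": 5}, {"delta_pos": [-29, -341, 0], "roll": -1.3, "jaw": 5}, {"delta_pos": [-29, -341, 0], "roll": -1.3, "jaw": 5}, {"delta_pos": [-29, -341, 0], "roll": -1.3, "jaw": 5}, {"delta_pos": [-29, -341, 0], "roll": -1.3, "jaw": 5}]'

```text
time_s: 44.55
ee_pos: [613.9, -34.0, 149.6]
ee_rot: [180.0, -0.0, -179.4]
force: [-1.4, 0.3, -2.0]
gripper_width: 22.2
gripper_force: 40.0
```

```bash
python3 - <<'E'
from meas import *
w=grab('wrist');save(w,'w8');Ww=world(w)
print(w['s']['ee_pos'],w['s']['ee_rot'],w['s']['gripper_width'],w['s']['force'])
print('blue w',rects(w,Ww,*C['blue'][:2],(110,170)))
print('rim w',rects(w,Ww,*C['rim']),rects(w,Ww,*C['yellow']))
E
```

```text
[613.90832899 -34.02178838 149.600355  ] [ 1.79959243e+02 -3.49758997e-02 -1.79445060e+02] 22.152493328650916 [-1.37310333  0.34391029 -2.01934746]
blue w [(672.4, -18.1, 23, 9, 0.5, np.float64(140.9)), (672.8, -51.7, 23, 9, 0.5, np.float64(140.9)), (567.5, -35.8, 173, 132, -89.4, np.float64(141.2))]
rim w [(729.2, -197.4, 31, 15, 4.4, np.float64(67.9))] [(602.3, -273.4, 62, 12, 68.1, np.float64(55.3))]
```

View pics/w8.png

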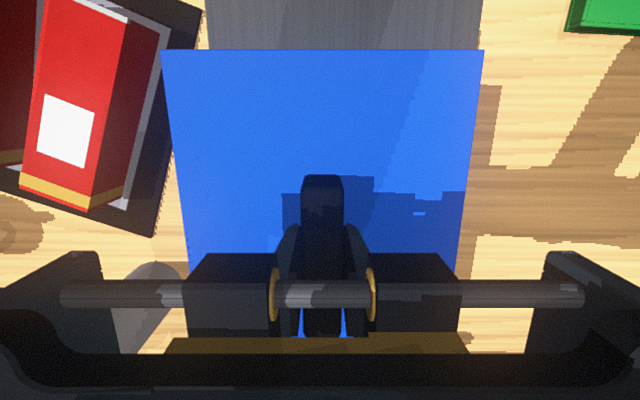

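The wrist view shows the lid level and square over the tray, with only the plate's edge visible beyond it (345,25). I'll lower it.

>>> arm_command --rows '[{"delta_pos": [0, -1, 10], "roll": 0, "jaw": 5}, {"delta_pos": [0, -1, 25], "roll": 0, "jaw": 5}, {"delta_pos": [0, -1, 40], "roll": 0, "jaw": 5}, {"delta_pos": [0, -1, 50], "roll": 0, "jaw": 5}, {"delta_pos": [0, -1, 57], "roll": 0, "jaw": 5}, {"delta_pos": [0, -1, 61], "roll": 0, "jaw": 5}, {"delta_pos": [0, -1, 64], "roll": 0, "jaw": 5}, {"delta_pos": [0, -1, 67], "roll": 0, "jaw": 5}, {"delta_pos": [0, -1, 69], "roll": 0, "jaw": 5}, {"delta_pos": [0, -1, 70], "roll": 0, "jaw": 5}, {"delta_pos": [0, -1, 70], "roll": 0, "jaw": 5}, {"delta_pos": [0, -1, 70], "roll": 0, "jaw": 5}]'

```text
time_s: 45.6
ee_pos: [614.3, -36.2, 80.3]
ee_rot: [180.0, 0.1, -179.5]
force: [-0.1, -0.5, -3.0]
gripper_width: 21.5
gripper_force: 40.0
```

```bash
python3 - <<'E'
from meas import *
w=grab('wrist');Ww=world(w)
print(w['s']['ee_pos'],w['s']['force'])
print('blue w',rects(w,Ww,*C['blue'][:2],(55,110)))
E
```

```text
[614.34309257 -36.17969116  80.34777769] [-0.08519397 -0.45460082 -3.0216316 ]
blue w [(672.9, -20.3, 23, 9, 0.5, np.float64(71.7)), (673.1, -53.5, 23, 10, 0.5, np.float64(71.8)), (568.1, -37.8, 173, 132, -89.5, np.float64(71.9))]
```

>>> arm_command --rows '[{"delta_pos": [0, 0, 1], "roll": 0, "jaw": 5}, {"delta_pos": [0, 0, 1], "roll": 0, "jaw": 5}, {"delta_pos": [0, 0, 1], "roll": 0, "jaw": 50}, {"delta_pos": [0, 0, 1], "roll": 0, "jaw": 50}, {"delta_pos": [0, 0, 1], "roll": 0, "jaw": 50}, {"delta_pos": [0, 0, 1], "roll": 0, "jaw": 50}, {"delta_pos": [0, 0, -35], "roll": 0, "jaw": 50}, {"delta_pos": [0, 0, -75], "roll": 0, "jaw": 50}, {"delta_pos": [0, 0, -115], "roll": 0, "jaw": 50}, {"delta_pos": [35, 0, -130], "roll": 0, "jaw": 50}, {"delta_pos": [75, 10, -130], "roll": 0, "jaw": 50}, {"delta_pos": [110, 25, -130], "roll": 0, "jaw": 50}, {"delta_pos": [145, 40, -130], "roll": 0, "jaw": 50}, {"delta_pos": [180, 55, -130], "roll": 0, "jaw": 50}, {"delta_pos": [200, 80, -130], "roll": 0, "jaw": 50}, {"delta_pos": [200, 110, -130], "roll": 0, "jaw": 50}, {"delta_pos": [200, 140, -130], "roll": 0, "jaw": 50}, {"delta_pos": [200, 150, -130], "roll": 0, "jaw": 50}, {"delta_pos": [200, 150, -130], "roll": 0, "jaw": 50}, {"delta_pos": [200, 150, -130], "roll": 0, "jaw": 50}]'

```text
time_s: 47.32
ee_pos: [412.8, 111.9, 209.8]
ee_rot: [-180.0, -0.0, -179.4]
force: [-0.4, 0.2, -0.4]
gripper_width: 45.5
gripper_force: 0.0
```

```bash
python3 - <<'E'
from meas import *
f=grab('top');W=world(f);save(f,'t9')
for k,z in(('purple',0),('yellow',0),('blue',(55,110)),('red',0)): print(k,rects(f,W,*C[k][:2],z or C[k][2]))
m=(cv2.inRange(cv2.cvtColor(f['img'],cv2.COLOR_BGR2HSV),*C['blue'][:2])>0)&(abs(W[...,2]-71)<15)
P=W[m];A=np.c_[P[:,:2]-P[:,:2].mean(0),np.ones(len(P))]; print('plane',np.linalg.lstsq(A,P[:,2],rcond=None)[0])
print(rects(f,W,(0,0,60),(180,80,255),(40,67),30,roi=(480,740,-140,70)))
E
```

```text
purple [(404.4, 300.2, 48, 45, 89.2, np.float64(52.4)), (786.6, 49.4, 55, 45, -0.4, np.float64(97.3))]
yellow [(593.7, -134.2, 217, 20, -1.4, np.float64(41.1)), (738.4, -40.3, 174, 10, 89.5, np.float64(40.8))]
blue [(613.9, -37.5, 222, 173, 0.5, np.float64(70.9)), (886.3, 389.2, 95, 20, 89.7, np.float64(104.7))]
red [(459.4, -443.2, 148, 64, -16.4, np.float64(54.6)), (492.2, -338.1, 149, 64, -16.4, np.float64(54.4)), (528.7, -242.2, 148, 63, -22.2, np.float64(54.2))]
plane [ 1.16880943e-03 -9.49972549e-04  7.08505867e+01]
[]
```

View pics/t9.png

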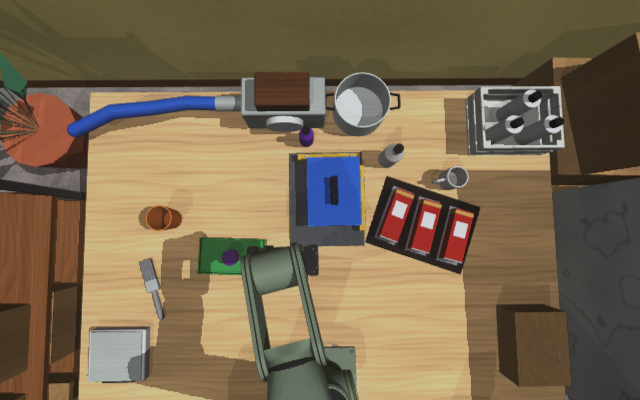

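The top view shows the blue lid seated square on the tray at (333,190), three tins level on the mat, the jar upright in the drain at (231,256), and the bottles and cups untouched. I'll hand it in.

```bash
python3 -c "
from workcell import env
print(env.job_done())"
```

```text
the job is handed in; nothing more can be done
None
```

I've handed the job in; no verdict came back. In the last camera check the tray was home with the lid seated level, after all three balls of the three-ball tin (the middle one) were poured in. The tins were level on the mat, the jar was upright in the drain tray, and the bottles and cups looked undisturbed. I weighed two tins and left the third alone, since the middle one was too heavy (about 580 g) to hold only one ball.

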